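# Present two capped tubes, cap up, with the tipping hanging-rail chute

### The arm

A 6-joint arm with a two-finger parallel gripper is mounted at the origin on a cart in front of the work surface, level with it; the furniture and walls round the work are solid. World frame = base frame: x ahead of the robot, y to its left, z up, the work surface at z = 0. Lengths are in m, angles in rad, forces in N, time in s.
With the tool pointing down it reaches from about 0.3 to 0.85 m from the base axis. Payload 4.2 kg.
Tool frame: the origin (TCP) lies midway between the tips of the shut fingers; the grasp point (between the pads) lies 19 mm behind it; z points along the fingers, y is the direction in which the jaws open and shut (so a half turn about z gives the same grasp; the last joint's range is limited). The gripper opens to 91 mm and grips with 3 to 60 N. Pads are 32 mm wide; open, the fingers measure 118 mm over their backs; the gripper's body (76 mm by 178 mm) begins 60 mm behind the grasp point.
Start: joints at [-0.02, 0.32, 1.565, -0, 1.257, -0.02], TCP at [0.575, 0, 0.214] pointing down, gripper open.
Joint ranges: [-3.11, 3.11], [-0.84, 2.01], [0.21, 2.61], [-1.34, 4.49], [0.05, 2.63], [-2.56, 2.56]. Speed limits (rad/s): [2.57, 2.57, 3.14, 3.14, 3.14, 3.14].

### API

Orientations are given as [roll, pitch, yaw] about the fixed x, y, z axes, in that order (R = Rz(yaw) Ry(pitch) Rx(roll)).
In Python, from plant import state, grab_frame, finish_job gives the robot as it stands.
- The arm moves only by the tool drive_tool, never from a script. Its argument "deltas" is a list of rows, each an object with "slide": the shift along the world's x, y, z as a fraction of full scale, a list of three; "roll": the turn about the world's z as a fraction of full scale; "gripper": the opening, from 0 (shut) to 1 (fully open). In form: [{"slide": [dx, dy, dz], "roll": roll, "gripper": gripper}, ...]. A call has 1 to 20 rows; each row shifts and turns the pose as measured when the row begins; what a row does not reach is not made up. Full scale, the value 1, is 0.02 m for a shift and 90 degrees for a turn. A row lasts 1/10 s, in which the tool goes at most 50 mm and 8.59 degrees, less where a joint would pass 70% of its speed; a pose out of reach is approached as far as the arm can. A call with a number of a shift or a turn outside -1 to 1 is refused whole. A call with a gripper value outside its range is refused whole. The fingers move at their own pace and stop on an object; "grip_force" is the grip in N (left out, the last holds). Time passes only in rows, so rows that do not move let the fingers close. It gives the time, the measured TCP pose, the force and the opening at its end, in the units of the state.
- state(): the state, without advancing time (a new reading comes with each control period).
- grab_frame(name): name is "scene" or "side" or "wrist"; returns a dict with "img" (384x512x3 uint8, blue, green, red), "K" (3x3 intrinsics, pixels), "world_to_cam" (4x4, takes a point from world to camera coordinates). Camera axes: x right, y down, z forward; pixel columns grow to the right and rows downward; lengths in m; the calibration is good to about 2 mm. A picture is of the moment at which its call begins. There is no depth.
- finish_job(): hands the job in, once; it reports no verdict.
The state is a dict: "time": time; "q": joint angles; "joint_vel": joint speeds; "tau": joint torques, N m; "tool_pos": TCP position; "tcp_rot": TCP orientation; "wrist_force": force on the tool from outside, world axes, zero at the start; "wrist_torque": the same for the moment, N m; "gripper_width": finger opening in m.
Only numpy, scipy, OpenCV 4.12 (cv2) and the standard library are available. Lean on these libraries where they do the work, as an engineer would, in place of code of your own. Each camera call takes 0.05 s, during which the arm holds its last target.

### The job

Bring the two capped 50 ml tubes out hanging cap up at the end of the tube presenter. Lay both lying down, end to end and either way round, on the two rods of its tipping cradle and let go; then reach under the cradle's raised front lip, push the hidden sprung catch aside while lifting, and tip the cradle up well until the tubes have slid off onto the hanging rails and down to the end stop. Finish with the cradle lowered back onto its rests and its catch sprung home over the pin, and leave the flasks, bottle, dish and thin tube where they are.

Things in the scene. Friction and masses are not known exactly. Their poses are not given: they have to be found in the camera images.
- presenter: Tube presenter, a fixed bare-metal fixture. Origin on the bench under the cradle's hinge (hinge axis = its y axis, 178 mm up); x level, from front lip (-0.32 m) to end stop (0.21 m); y left; z up. From x = 0 two slippery rails, 30 mm gap, fall 15 degrees: a tube sliding on lengthwise, either end first, drops its body through, hangs by its cap and slides to the stop by itself.
- cradle (a joint): Hinge of the tipping cradle (rad): 0 = down (its rods then fall 4 degrees to the front lip, so tubes stay put), positive = lip lifted, stop at 0.47. The tubes slide off by themselves between 0.15 and 0.4. Weighs 0.7 kg; let go, it sinks, damped, by its own weight and snaps past the catch. With the catch home it lifts no more than 0.03.
- catch (a joint): Slide of the sprung catch (m): 0 = home, hook over the cradle's pin; positive = pushed along the presenter's +y; frees the pin from 0.010 on, stop at 0.016. Spring: 1.1 N at home, 2.5 N at the stop, so it returns when let go. Hold it aside until the lip has risen 15 mm.
- lip_edge (a point): Middle of the cradle's front edge, a rolled bar 8 mm thick, 130 mm wide across y, about 149 mm up; moves with the cradle on an arc about the hinge. Axes as the rods (x to the hinge). A sheet runs back 55 mm level with it; free below for 40 mm back but for the catch paddle. Lift from below with shut fingers tilted 45 degrees, pointing inward (+x) and down, tips 25 mm below the edge.
- catch_paddle (a point): Middle of the face to push, the -y face of the catch's paddle: a dark upright plate 4 mm thick hidden under the lip, from 24 mm before (8 mm behind the lip_edge point) to 26 mm behind this point in x, 20 mm below to 16 mm above it. Axes as the presenter's; push along +y. Free on its -y side for 60 mm. It springs back, so lower the cradle with the fingers on its -y side, not above it.
- bed_rear (a point): Place for one tube's middle: midway between the centre lines of the cradle's two rods, 70 mm before the hinge. x along the rods to the chute, z up from them. Rods 8 mm thick, 24 mm apart, from x = -200 mm (end plate 35 mm high at -205 mm) to +65 mm; no side walls. A lying tube's axis is 12 mm (body) to 19 mm (cap) above the rods' centre lines.
- bed_front (a point): Place for the other tube's middle: as bed_rear, but 203 mm before the hinge, 72 mm from the end plate. The two 117 mm tubes then lie end to end, 16 mm apart.
- outlet (a point): End of the chute, on its middle line at rail height, where the cap of the first hanging tube rests at the stop plate; axes as the presenter's. The tubes come to hang about plumb; their origins then lie about 39 mm below this point, and 29 mm below and 35 to 40 mm before it.
- tube_a: one of two identical capped 50 ml tubes (the only ones so thick), lying at any yaw; can roll; 30 to 65 g. Origin on its axis, half-way along, about 16 mm up; x axis runs to the cap. Translucent body 26 mm across from x = -44 to +38.5 mm with a white label, conical tip to -58.5 mm, ribbed cap 37 mm across from +38.5 to +58.5 mm.
- tube_b: one of two identical capped 50 ml tubes (the only ones so thick), lying at any yaw; can roll; 30 to 65 g. Origin on its axis, half-way along, about 16 mm up; x axis runs to the cap. Translucent body 26 mm across from x = -44 to +38.5 mm with a white label, conical tip to -58.5 mm, ribbed cap 37 mm across from +38.5 to +58.5 mm.
- thin_tube: bystander: a lying 15 ml tube with a blue cap, 120 mm long and only 19 mm thick, too thin for the rails; origin under its middle, length along y. Leave alone.
- flask_left: bystander: plugged glass flask, 63 mm wide, 137 mm high, standing; origin at the middle of its foot
- flask_right: bystander: plugged glass flask, 63 mm wide, 141 mm high, standing; origin at the middle of its foot
- petri_dish: bystander: petri dish, 92 mm wide, 16 mm high, behind the presenter; origin at the middle of its underside
- small_bottle: bystander: bottle with a blue cap, 56 mm wide, 104 mm high, behind the presenter; origin at the middle of its foot
Not all that is in view belongs to the job. What is shaped like the tube_b but green is not meant. What is shaped like the tube_a but turquoise is not meant.

How it is judged:
On the way, in this order (a step that is already met when the one before it is completed fails the run):
1. both tubes lie along the cradle's rods, let go, with the cradle down (x of tube_a in the frame of bed_rear between -0.215 and 0.04 m and y of tube_a in the frame of bed_rear between -0.012 and 0.012 m and z of tube_a in the frame of bed_rear between 0.005 and 0.024 m and angle between the x axis of each of tube_a, tube_b and the x axis of bed_rear, either way round below 0.2 rad and contact force between each of the arm, the fingers and tube_a below 0.05 N and x of tube_b in the frame of bed_rear between -0.215 and 0.04 m and y of tube_b in the frame of bed_rear between -0.012 and 0.012 m and z of tube_b in the frame of bed_rear between 0.005 and 0.024 m and contact force between each of the arm, the fingers and tube_b below 0.05 N and value of joint cradle below 0.03 rad), for 0.2 s.
2. the catch is held aside while the lip rises (value of joint catch above 0.007 m and value of joint cradle above 0.03 rad).
3. the cradle is tipped up by more than 0.12 rad (value of joint cradle above 0.12 rad), for 0.1 s.
At the end, for the whole second after the job is handed in: Both tubes hang at rest by their caps, cap up (within 0.5 rad of vertical), in the last 100 mm of the chute (origin 75 mm before to 15 mm past the outlet point, 15 mm sideways, 12 to 65 mm below it); cradle below 0.025 rad, catch below 3 mm (angle between each of tube_a, tube_b's own x axis and vertical below 0.5 rad and x of tube_a in the frame of outlet between -0.075 and 0.015 m and y of tube_a in the frame of outlet between -0.015 and 0.015 m and z of tube_a in the frame of outlet between -0.065 and -0.012 m and linear speed of each of tube_a, tube_b below 0.05 m/s and x of tube_b in the frame of outlet between -0.075 and 0.015 m and y of tube_b in the frame of outlet between -0.015 and 0.015 m and z of tube_b in the frame of outlet between -0.065 and -0.012 m and value of joint cradle below 0.025 rad and value of joint catch below 0.003 m); the robot touches nothing.
It fails at once if a bystander is pushed more than 30 mm (distance of any of thin_tube, flask_left, flask_right, petri_dish, small_bottle from where it was at the start of the episode above 0.03 m).
It fails at once if a flask or the bottle is tipped (angle between any of flask_left, flask_right, small_bottle's own z axis and vertical above 0.4 rad).
It also fails if it takes over 72 s, if anything falls off the work surface, if the arm or the gripper's body presses on something with over 40 N, if the wrist force passes 120 N, or if a joint passes its speed limit or range.

## Working session

There is one attempt and no reset: what is moved stays moved. The work goes in short steps, Python scripts to look and compute and a tool call to move; the robot and the scene stay as the last step left them, time stands still between calls to the robot, and variables do not carry over. Pictures are saved under pics/ and viewed, and the job is handed in when it is done.

Besides the shell and the picture viewer there is one more tool, called after "Request:" by a JSON object that holds its "op" and its "data", one argument or row to a line. drive_tool: Moves the arm, as the interface text tells. Shift numbers are shares of 0.02 m and turn numbers shares of 90 degrees, none past 1 either way. Its arguments: {"type":"object","properties":{"deltas":{"type":"array","items":{"type":"object","properties":{"slide":{"type":"array","items":{"type":"number"}},"roll":{"type":"number"},"gripper":{"type":"number"}}}},"grip_force":{"type":"number"}},"required":["deltas"]}

```bash
ls; mkdir -p pics
cat > h.py <<'E'
import numpy as np, cv2
from plant import state, grab_frame, finish_job
def snap(n,f):
    g=grab_frame(n); cv2.imwrite('pics/'+f+'.png',g['img']); np.savez('pics/'+f+'.npz',K=g['K'],T=g['world_to_cam']); return g
def ld(f):
    d=np.load('pics/'+f+'.npz'); return d['K'],d['T']
def ray(f,u,v):
    K,T=ld(f); R=T[:3,:3]; c=-R.T@T[:3,3]; d=R.T@np.linalg.inv(K)@np.array([u,v,1.]); return c,d
def atz(f,u,v,z):
    c,d=ray(f,u,v); return c+d*(z-c[2])/d[2]
def proj(f,p):
    K,T=ld(f); q=T[:3,:3]@np.array(p)+T[:3,3]; q=K@q; return q[:2]/q[2]
def tri(obs):
    A=np.zeros((3,3));b=np.zeros(3)
    for f,u,v in obs:
        c,d=ray(f,u,v); d=d/np.linalg.norm(d); M=np.eye(3)-np.outer(d,d); A+=M;b+=M@c
    return np.linalg.solve(A,b)
def crop(f,x0,y0,x1,y1,s,o):
    im=cv2.imread('pics/'+f+'.png')[y0:y1,x0:x1]; cv2.imwrite('pics/'+o+'.png',cv2.resize(im,None,fx=s,fy=s,interpolation=cv2.INTER_CUBIC))
E
python3 - <<'E'
from h import *
print(state())
for n in ['scene','side','wrist']:
    snap(n,n+'0'); K,T=ld(n+'0'); print(n,K[0,0],-T[:3,:3].T@T[:3,3])
E
```

```text
pics
{'time': 0.0, 'q': array([-1.99811616e-02,  3.20315473e-01,  1.56569349e+00,  2.30633043e-05,
        1.25739186e+00, -1.99928446e-02]), 'joint_vel': array([ 2.33247115e-03,  1.89481873e-04,  5.81884848e-04,  1.39934014e-03,
       -4.15368630e-06, -1.38512847e-03]), 'tau': array([-5.01459035e-04, -4.12465632e+01, -2.31973493e+01,  7.28826877e-02,
        4.58198413e-02, -1.41870069e-04]), 'tool_pos': array([5.74488167e-01, 2.91931041e-05, 2.13101131e-01]), 'tcp_rot': array([-3.13978528e+00, -5.80706963e-05,  1.57080083e+00]), 'wrist_force': array([ 0.21589568, -0.93583595,  0.08548445]), 'wrist_torque': array([-0.01485325, -0.03508173, -0.04949727]), 'gripper_width': 0.09130091804031208}
scene 430.82446378042584 [0.04404577 1.10011696 0.76588285]
side 364.1030444292145 [ 0.51243584 -1.03492044  1.06309588]
wrist 305.42193687830473 [0.57526744 0.08551214 0.38453934]
```

View pics/scene0.png

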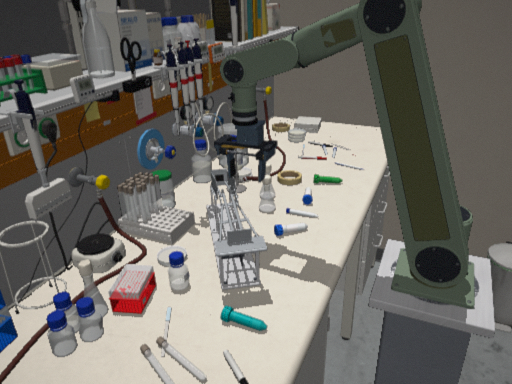

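View pics/side0.png

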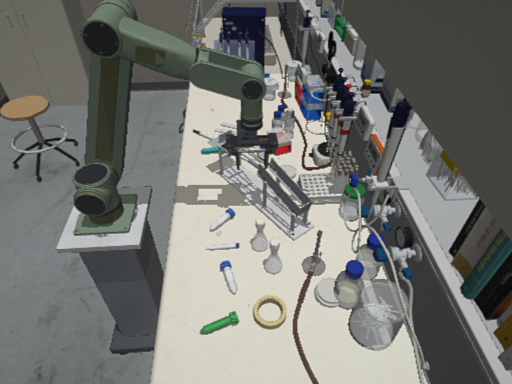

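View pics/wrist0.png

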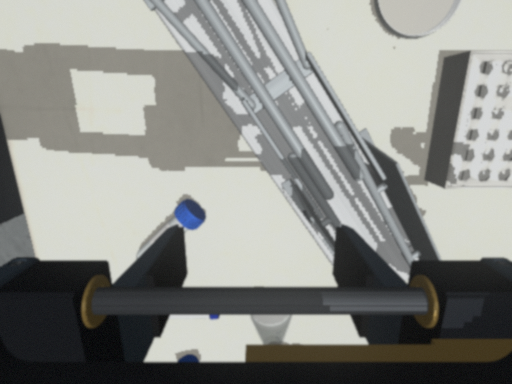

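The three views show the presenter running diagonally, with its lip near scene (240,245) and its chute near side (285,195). The target tubes are the white, blue-capped ones at side (222,218) and (228,275). The thin tube is at side (222,246), and the decoys are green at side (220,322) and turquoise at scene (243,319). I'll enlarge these areas next.

Run:
```python
from h import *
crop('scene0',190,160,350,340,4.0*0.83,'c1')
crop('side0',190,130,330,260,5,'c2')
crop('side0',190,195,290,340,4,'c3')
```

```text
(no output)
```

View pics/c1.png

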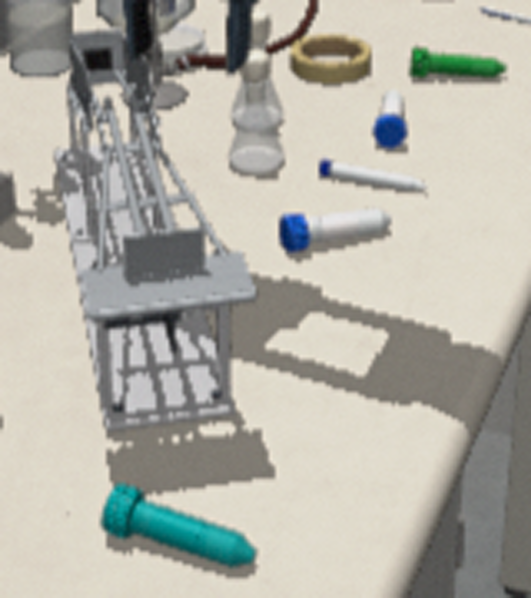

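View pics/c2.png

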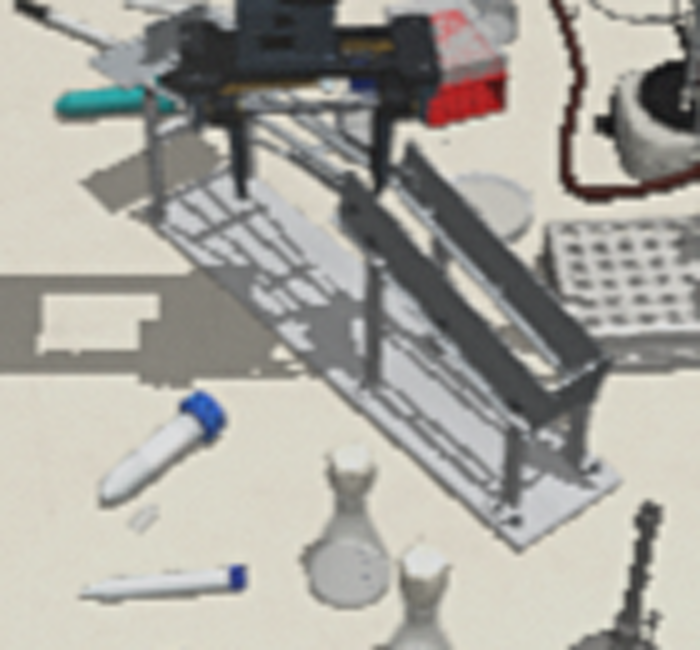

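View pics/c3.png

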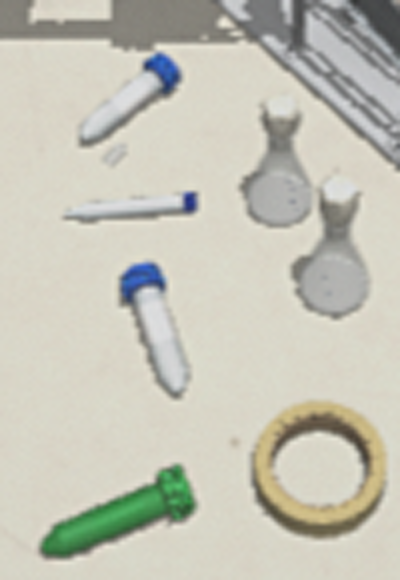

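Run:
```python
from h import *
s=4*.83
def c1(u,v,z): return atz('scene0',190+u/s,160+v/s,z).round(3)
def c2(u,v,z): return atz('side0',190+u/5,130+v/5,z).round(3)
def c3(u,v,z): return atz('side0',190+u/4,195+v/4,z).round(3)
print('turq cap/tip',c1(122,513,.018),c1(253,557,.013))
print('tubeA cap/tip scene',c1(291,233,.018),c1(388,220,.014),'side',c3(165,70,.018),c3(82,138,.014))
print('tubeB scene',c1(391,125,.018),c1(394,95,.014),'side',c3(145,278,.018),c3(178,392,.013))
print('thin side',c3(66,214,.008),c3(197,202,.009))
print('flasks',c3(280,200,.0),c3(333,288,.0))
print('lip scene',c1(88,312,.145),c1(255,295,.145))
print('lip sheet back',c1(98,262,.149),c1(240,255,.149))
print('base side',c2(155,215,0),c2(520,550,0),c2(620,480,0))
print('base scene front',c1(108,428,0),c1(238,410,0))
print('stop plate top side', c2(535,405,.16),c2(605,360,.16))
print('green',c3(50,548,.013),c3(178,490,.018))
```

```text
turq cap/tip [0.458 0.38  0.018] [0.352 0.379 0.013]
tubeA cap/tip scene [ 0.486 -0.042  0.018] [ 0.406 -0.109  0.014] side [ 0.491 -0.043  0.018] [ 0.411 -0.122  0.014]
tubeB scene [ 0.466 -0.305  0.018] [ 0.489 -0.389  0.014] side [ 0.468 -0.288  0.018] [ 0.493 -0.397  0.013]
thin side [ 0.398 -0.206  0.008] [ 0.516 -0.202  0.009]
flasks [ 0.592 -0.198  0.   ] [ 0.63  -0.298  0.   ]
lip scene [0.512 0.317 0.145] [0.403 0.247 0.145]
lip sheet back [0.535 0.257 0.149] [0.434 0.205 0.149]
base side [0.45  0.221 0.   ] [ 0.721 -0.184  0.   ] [ 0.808 -0.121  0.   ]
base scene front [0.525 0.277 0.   ] [0.435 0.213 0.   ]
stop plate top side [ 0.719 -0.187  0.16 ] [ 0.774 -0.147  0.16 ]
green [ 0.394 -0.521  0.013] [ 0.491 -0.485  0.018]
```

Measured positions (m):

| Object | Position | Yaw |
|---|---|---|
| Tube A centre | (0.452, -0.077) | 43° |
| Tube B centre | (0.478, -0.340) | 103° |
| Presenter hinge | (0.632, 0.014) | -57° |
| Presenter lip | (0.458, 0.282) | -57° |

I'll go above tube A and look with the wrist camera.

Request:
{"op": "drive_tool", "data": {
  "deltas": [
    {"slide":[-0.77,-0.48,-0.2],"roll":-0.065,"gripper":1},
    {"slide":[-0.77,-0.48,-0.2],"roll":-0.065,"gripper":1},
    {"slide":[-0.77,-0.48,-0.2],"roll":-0.065,"gripper":1},
    {"slide":[-0.77,-0.48,-0.2],"roll":-0.065,"gripper":1},
    {"slide":[-0.77,-0.48,-0.2],"roll":-0.065,"gripper":1},
    {"slide":[-0.77,-0.48,-0.2],"roll":-0.065,"gripper":1},
    {"slide":[-0.77,-0.48,-0.2],"roll":-0.065,"gripper":1},
    {"slide":[-0.77,-0.48,-0.2],"roll":-0.065,"gripper":1}
  ],
  "grip_force": 25
}}

```text
time: 0.95
tool_pos: [0.4472, -0.0779, 0.1777]
tcp_rot: [-3.138, 0.001, 0.724]
wrist_force: [-0.3, 0.2, 0.3]
gripper_width: 0.0913
```

Run:
```python
from h import *
s=state();print(s['tool_pos'],s['tcp_rot'],s['q'],s['wrist_force'])
snap('wrist','w1');snap('scene','s1');snap('side','d1')
crop('scene0',190,160,350,340,3.3,'x')
crop('side0',190,120,330,260,5,'x')
crop('side','0',0,0,0,0,'x') if 0 else None
crop('d1',190,120,330,240,5,'d1c'); crop('s1',180,160,300,310,4,'s1c')
```

```text
[ 0.44722326 -0.07792458  0.17774546] [-3.13769007e+00  1.40036780e-03  7.23930244e-01] [-1.98761074e-01  1.60577100e-01  1.87955594e+00  1.38699218e-03
  1.10541662e+00  6.47482859e-01] [-0.25767078  0.21263328  0.29459243]
```

View pics/w1.png

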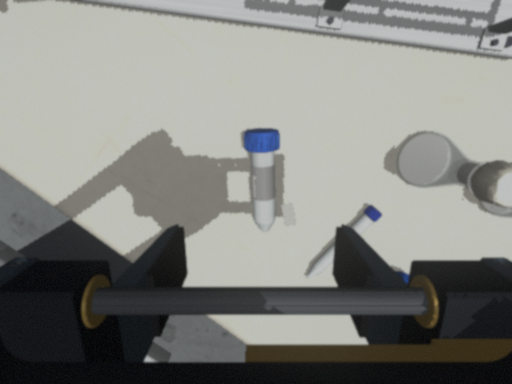

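View pics/d1c.png

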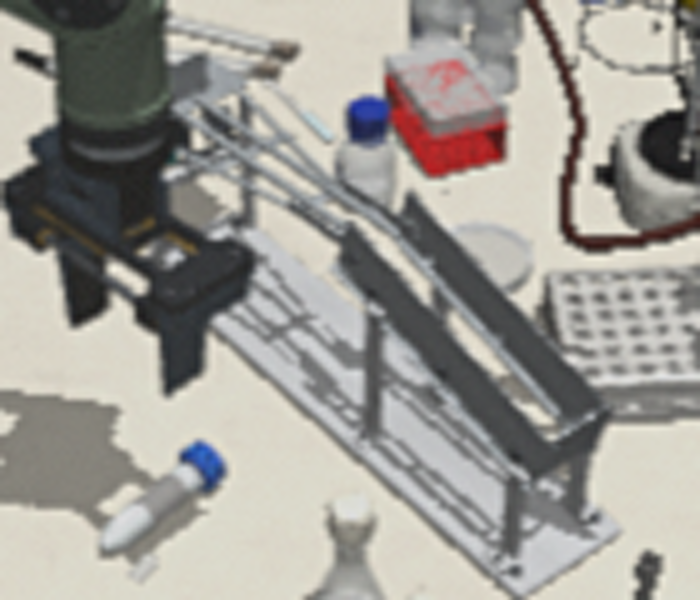

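View pics/s1c.png

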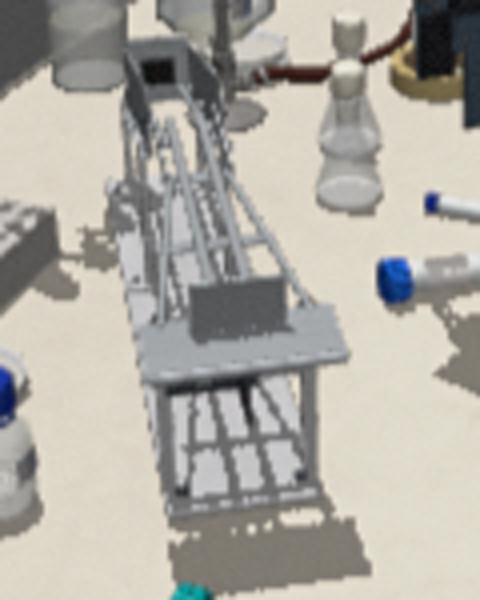

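Run:
```python
from h import *
c=atz('w1',262,137,.0185);t=atz('w1',265,229,.013);print(c,t)
d=(c-t)[:2];L=np.linalg.norm(d);d/=L;print(L,np.degrees(np.arctan2(d[1],d[0])),'ctr',t[:2]+d*.0585)
def c3(u,v): return ('d1',190+u/5,120+v/5)
def s(u,v): return ('s1',180+u/4,160+v/4)
# check cap by stereo w/ side
print(atz(*c3(203,470),.018),atz(*c3(105,548),.013))
# lip corners scene
print('lip L/R front bottom edge',atz(*s(150,380),.145),atz(*s(347,358),.145))
```

```text
[ 0.48880313 -0.04371062  0.0185    ] [ 0.41054655 -0.11801559  0.013     ]
0.10791348208558722 43.51627189521504 ctr [ 0.45296951 -0.0777348 ]
[ 0.4882576  -0.05105601  0.018     ] [ 0.41264243 -0.12173251  0.013     ]
lip L/R front bottom edge [0.50779197 0.31981311 0.145     ] [0.40249037 0.25023    0.145     ]
```

Request:
{"op": "drive_tool", "data": {
  "deltas": [
    {"slide":[0.1,0,-0.95],"roll":0.011,"gripper":1},
    {"slide":[0.1,0,-0.95],"roll":0.011,"gripper":1},
    {"slide":[0.1,0,-0.95],"roll":0,"gripper":1},
    {"slide":[0,0,-0.95],"roll":0,"gripper":1},
    {"slide":[0,0,-0.95],"roll":0,"gripper":1},
    {"slide":[0,0,-0.95],"roll":0,"gripper":1},
    {"slide":[0,0,-0.95],"roll":0,"gripper":1}
  ]
}}

```text
time: 1.8
tool_pos: [0.466, -0.0759, 0.045]
tcp_rot: [3.131, -0.012, 0.781]
wrist_force: [0.1, -1.1, 0.4]
gripper_width: 0.0912
```

Request:
{"op": "drive_tool", "data": {
  "deltas": [
    {"slide":[-0.6,-0.1,-0.4],"roll":-0.013,"gripper":1},
    {"slide":[0,0,-0.5],"roll":0,"gripper":1},
    {"slide":[0,0,0],"roll":0,"gripper":1}
  ]
}}

```text
time: 2.1
tool_pos: [0.4564, -0.0765, 0.0239]
tcp_rot: [3.133, -0.012, 0.767]
wrist_force: [-0.4, 0.2, -0.2]
gripper_width: 0.0911
```

Request:
{"op": "drive_tool", "data": {
  "deltas": [
    {"slide":[-0.18,-0.06,-0.4],"roll":0,"gripper":1},
    {"slide":[0,0,-0.3],"roll":0,"gripper":1},
    {"slide":[0,0,0],"roll":0,"gripper":0.3},
    {"slide":[0,0,0],"roll":0,"gripper":0},
    {"slide":[0,0,0],"roll":0,"gripper":0},
    {"slide":[0,0,0],"roll":0,"gripper":0}
  ]
}}

```text
time: 2.7
tool_pos: [0.4565, -0.0779, 0.0102]
tcp_rot: [3.128, -0.015, 0.77]
wrist_force: [0.6, 0.6, 0.3]
gripper_width: 0.0619
```

Request:
{"op": "drive_tool", "data": {
  "deltas": [
    {"slide":[0,0,0],"roll":0,"gripper":0},
    {"slide":[0,0,0],"roll":0,"gripper":0},
    {"slide":[0,0,0],"roll":0,"gripper":0},
    {"slide":[0,0,0],"roll":0,"gripper":0}
  ]
}}

```text
time: 3.1
tool_pos: [0.4569, -0.078, 0.0109]
tcp_rot: [3.127, -0.016, 0.77]
wrist_force: [0.1, -0.2, 0.0]
gripper_width: 0.03
```

Request:
{"op": "drive_tool", "data": {
  "deltas": [
    {"slide":[0,0,0],"roll":0,"gripper":0},
    {"slide":[0,0,0],"roll":0,"gripper":0},
    {"slide":[0,0,0.5],"roll":0,"gripper":0},
    {"slide":[0,0,0.9],"roll":0,"gripper":0},
    {"slide":[0,0,0.9],"roll":0,"gripper":0},
    {"slide":[0,0,0.9],"roll":0,"gripper":0},
    {"slide":[0,0,0.9],"roll":0,"gripper":0},
    {"slide":[0,0,0.9],"roll":0,"gripper":0}
  ]
}}

```text
time: 3.9
tool_pos: [0.4543, -0.0775, 0.1151]
tcp_rot: [3.132, -0.013, 0.77]
wrist_force: [0.3, -1.0, -0.5]
gripper_width: 0.0259
```

Run:
```python
from h import *
s=state();print(s['tool_pos'],s['tcp_rot'],s['q'],s['wrist_force'])
snap('side','d2'); snap('wrist','w2'); crop('d2',190,120,330,240,5,'d2c')
```

```text
[ 0.45425715 -0.07749122  0.11506936] [ 3.13153715 -0.01277323  0.76974198] [-0.19742353  0.22742651  1.97379959  0.00602032  0.92484613  0.60010836] [ 0.26002953 -1.0480789  -0.47705686]
```

View pics/d2c.png

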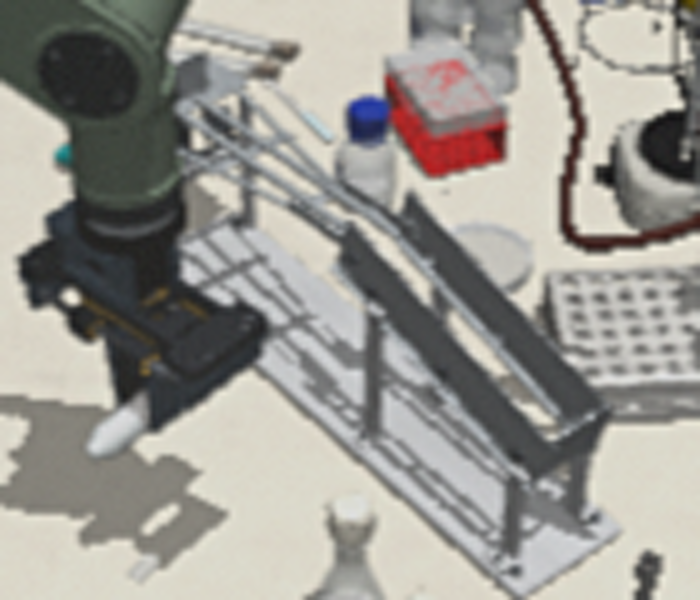

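View pics/w2.png

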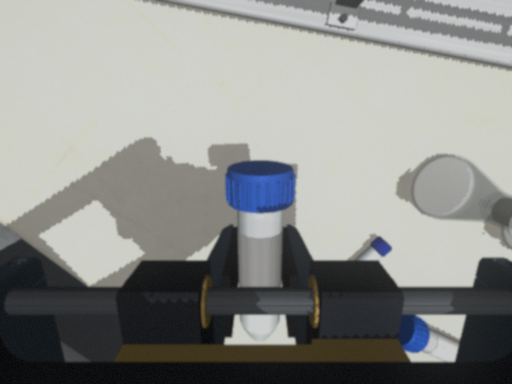

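Request:
{"op": "drive_tool", "data": {
  "deltas": [
    {"slide":[0,0,1],"roll":0.08,"gripper":0},
    {"slide":[0,0,1],"roll":0.08,"gripper":0},
    {"slide":[0,0.3,1],"roll":0.08,"gripper":0},
    {"slide":[0.5,0.9,1],"roll":0.08,"gripper":0},
    {"slide":[0.5,0.9,1],"roll":0.08,"gripper":0},
    {"slide":[0.5,0.9,1],"roll":0.08,"gripper":0},
    {"slide":[0.5,0.9,1],"roll":0.08,"gripper":0},
    {"slide":[0.5,0.9,1],"roll":0.08,"gripper":0},
    {"slide":[0.5,0.9,1],"roll":0.08,"gripper":0},
    {"slide":[0.5,0.9,1],"roll":0.08,"gripper":0},
    {"slide":[0.5,0.9,0.5],"roll":0.07,"gripper":0},
    {"slide":[0.5,0.9,0],"roll":0,"gripper":0},
    {"slide":[0.5,0.9,0],"roll":0,"gripper":0},
    {"slide":[0,0,0],"roll":0,"gripper":0}
  ]
}}

```text
time: 5.4
tool_pos: [0.5524, 0.1161, 0.3237]
tcp_rot: [-3.138, -0.013, 2.193]
wrist_force: [-1.2, -0.6, -0.7]
gripper_width: 0.026
```

Run:
```python
from h import *
s=state();print(s['tool_pos'],s['tcp_rot'],s['q'],s['wrist_force'])
snap('wrist','w3')
crop('w3',0,0,512,384,1.5,'w3c')
```

```text
[0.55235447 0.11614507 0.32369484] [-3.13824183 -0.01293938  2.19278313] [ 0.18076908  0.26095872  1.37605345  0.01028615  1.51313946 -0.44187609] [-1.18004379 -0.59746801 -0.66815108]
```

View pics/w3c.png

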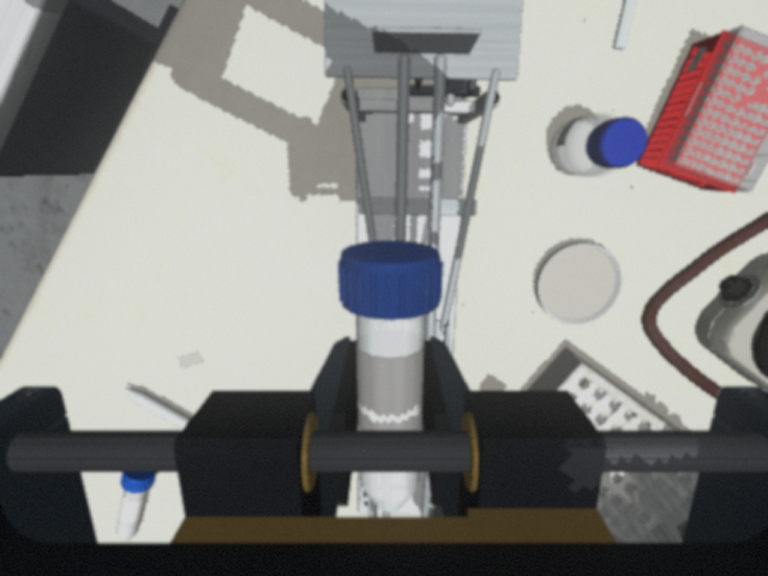

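Run:
```python
from h import *
crop('w3',210,0,360,170,4.5,'w3d')
f='w3'
def a(u,v,z): return atz(f,u/1.5,v/1.5,z)
P=[a(404,70,.160),a(439,70,.160),a(402,235,.1675),a(434,235,.1675)]
for p in P: print(p.round(4))
m0=(P[0]+P[1])/2;m1=(P[2]+P[3])/2;d=m1-m0
print(np.linalg.norm(P[0]-P[1]),np.linalg.norm(P[2]-P[3]),m0,m1,np.degrees(np.arctan2(d[1],d[0])))
```

```text
[0.4763 0.2386 0.16  ]
[0.4952 0.2522 0.16  ]
[0.5391 0.15   0.1675]
[0.5577 0.1634 0.1675]
0.023261528138516945 0.022935030101561057 [0.48575776 0.24538483 0.16      ] [0.54837219 0.15668294 0.1675    ] -54.78183491633124
```

View pics/w3d.png

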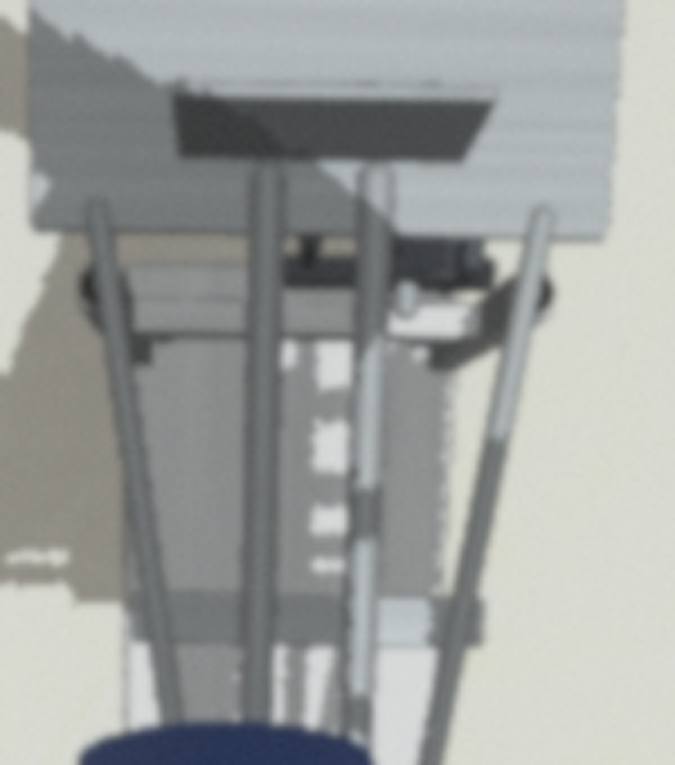

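Run:
```python
from h import *
f='w3'
def a(u,v,z): return atz(f,210+u/4.5,v/4.5,z)
for dz in (0,-.007):
  P=[a(265,200,.160+dz),a(373.5,200,.160+dz),a(257,700,.1675+dz),a(359,700,.1675+dz)]
  m0=(P[0]+P[1])/2;m1=(P[2]+P[3])/2;d=m1-m0
  print(np.linalg.norm(P[0]-P[1]),np.linalg.norm(P[2]-P[3]),m0,m1,np.degrees(np.arctan2(d[1],d[0])))
# end plate base / sheet back corners / wide
z=.149
L=a(30,228,z);R=a(607,238,z);print('sheet back',L,R,np.linalg.norm(L-R),(L+R)/2,np.degrees(np.arctan2(*(R-L)[[1,0]])))
# lip in w1 stop-end of base? use scene lip
def s(u,v,z): return atz('s1',180+u/4,160+v/4,z)
A=s(150,380,.145);B=s(347,357,.145);print('lip',A,B,np.linalg.norm(A-B),(A+B)/2)
# base plate long edge from side d1
def e(u,v): return atz('d1',190+u/5,120+v/5,0.004)
A=e(215,330);B=e(515,592);C=e(618,528);d=B-A;print('base',A,B,C,np.degrees(np.arctan2(d[1],d[0])),(B+C)/2)
```

```text
0.02399171153789311 0.024343309016637678 [0.48451185 0.24695836 0.16      ] [0.54746547 0.15750093 0.1675    ] -54.86490598694251
0.02449136748683584 0.024861858191314302 [0.48408424 0.2482637  0.153     ] [0.5483691  0.15693049 0.1605    ] -54.8602048468288
sheet back [0.43328772 0.20566657 0.149     ] [0.54234838 0.2811704  0.149     ] 0.13264635156497492 [0.48781805 0.24341849 0.149     ] 34.69525828829011
lip [0.50779197 0.31981311 0.145     ] [0.4029254  0.24918114 0.145     ] 0.12643524626330419 [0.45535869 0.28449713 0.145     ]
base [0.50187029 0.12638147 0.004     ] [ 0.71728659 -0.17901007  0.004     ] [ 0.80611816 -0.12187266  0.004     ] -54.80172073652678 [ 0.76170238 -0.15044136  0.004     ]
```

Request:
{"op": "drive_tool", "data": {
  "deltas": [
    {"slide":[0.6,-0.4,-0.6],"roll":-0.006,"gripper":0},
    {"slide":[0.6,-0.4,-0.8],"roll":0,"gripper":0},
    {"slide":[0.6,-0.4,-0.8],"roll":0,"gripper":0},
    {"slide":[0.5,-0.4,-0.8],"roll":0,"gripper":0},
    {"slide":[0,0,-0.8],"roll":0,"gripper":0},
    {"slide":[0,0,-0.8],"roll":0,"gripper":0},
    {"slide":[0,0,-0.8],"roll":0,"gripper":0},
    {"slide":[0,0,0],"roll":0,"gripper":0}
  ]
}}

```text
time: 6.25
tool_pos: [0.5975, 0.0685, 0.2022]
tcp_rot: [-3.125, -0.012, 2.171]
wrist_force: [-0.5, 0.4, -0.6]
gripper_width: 0.0258
```

Request:
{"op": "drive_tool", "data": {
  "deltas": [
    {"slide":[0.1,0.65,-0.2],"roll":0.006,"gripper":0},
    {"slide":[0,0,-0.1],"roll":0,"gripper":0},
    {"slide":[0,0,0],"roll":0,"gripper":0}
  ]
}}

```text
time: 6.55
tool_pos: [0.6002, 0.0805, 0.1958]
tcp_rot: [-3.125, -0.012, 2.179]
wrist_force: [0.9, -0.3, -0.9]
gripper_width: 0.0255
```

Run:
```python
from h import *
s=state();print(s['tool_pos'],s['tcp_rot'],s['wrist_force'])
snap('side','d4');snap('wrist','w4');snap('scene','s4')
crop('d4',190,100,330,210,5.5,'d4c');crop('s4',180,130,300,260,4.5,'s4c')
```

```text
[0.6001996  0.08047825 0.19579958] [-3.12495375 -0.01168294  2.17871963] [ 0.88833996 -0.31084498 -0.89880277]
```

View pics/d4c.png

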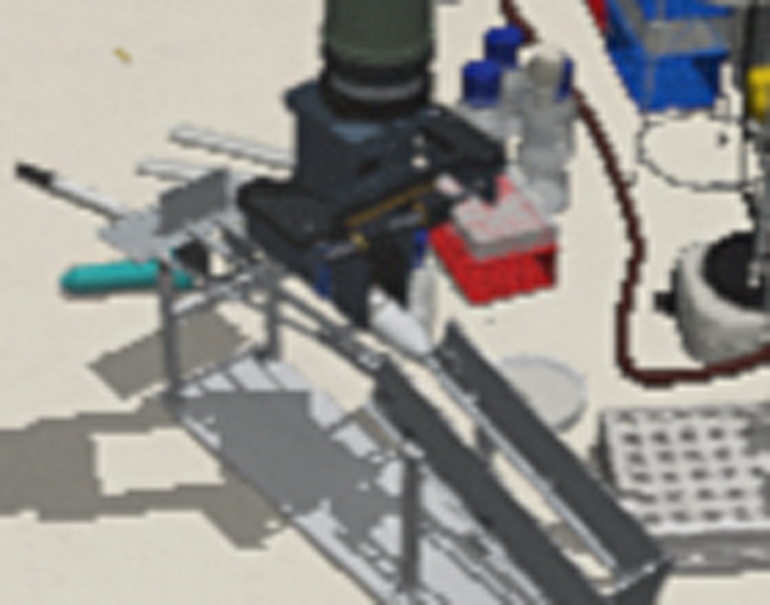

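View pics/s4c.png

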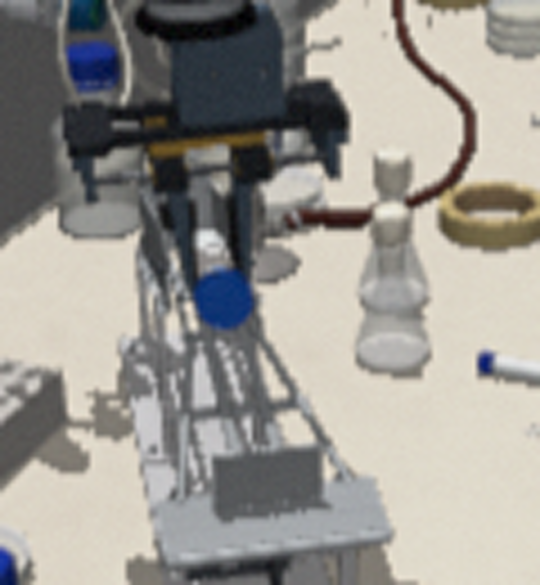

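View pics/w4.png

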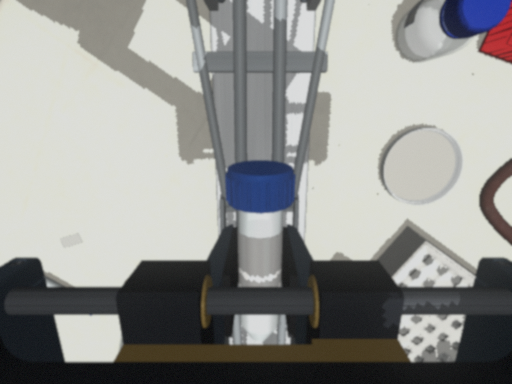

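Request:
{"op": "drive_tool", "data": {
  "deltas": [
    {"slide":[0,0.1,-0.3],"roll":0,"gripper":0},
    {"slide":[0,0,-0.25],"roll":0,"gripper":0},
    {"slide":[0,0,-0.1],"roll":0,"gripper":0},
    {"slide":[0,0,0],"roll":0,"gripper":0}
  ]
}}

```text
time: 7.1
tool_pos: [0.5991, 0.0815, 0.1847]
tcp_rot: [-3.124, -0.009, 2.178]
wrist_force: [-2.3, -0.9, 1.1]
gripper_width: 0.0258
```

Request:
{"op": "drive_tool", "data": {
  "deltas": [
    {"slide":[0,0,-0.12],"roll":0,"gripper":0},
    {"slide":[0,0,-0.02],"roll":0,"gripper":0}
  ]
}}

```text
time: 7.3
tool_pos: [0.5989, 0.0811, 0.1838]
tcp_rot: [-3.125, -0.008, 2.178]
wrist_force: [-1.5, -0.3, 3.2]
gripper_width: 0.0257
```

Request:
{"op": "drive_tool", "data": {
  "deltas": [
    {"slide":[0,0,0],"roll":0,"gripper":0.6},
    {"slide":[0,0,0],"roll":0,"gripper":0.6},
    {"slide":[0,0,0],"roll":0,"gripper":0.6},
    {"slide":[0,0,0],"roll":0,"gripper":0.6},
    {"slide":[0,0,0.5],"roll":0,"gripper":0.6},
    {"slide":[0,0,1],"roll":0,"gripper":0.7},
    {"slide":[0,0,1],"roll":0,"gripper":0.8}
  ]
}}

```text
time: 8.0
tool_pos: [0.5982, 0.0819, 0.2316]
tcp_rot: [-3.121, -0.012, 2.179]
wrist_force: [0.1, 0.1, 0.2]
gripper_width: 0.068
```

Run:
```python
from h import *
s=state();print(s['tool_pos'],s['tcp_rot'],s['wrist_force'])
snap('wrist','w5');snap('scene','s5')
crop('s5',180,130,300,260,4.5,'s5c')
```

```text
[0.59823396 0.08190414 0.23159311] [-3.12090712 -0.01246628  2.17866445] [0.05226173 0.10702676 0.19694798]
```

View pics/s5c.png

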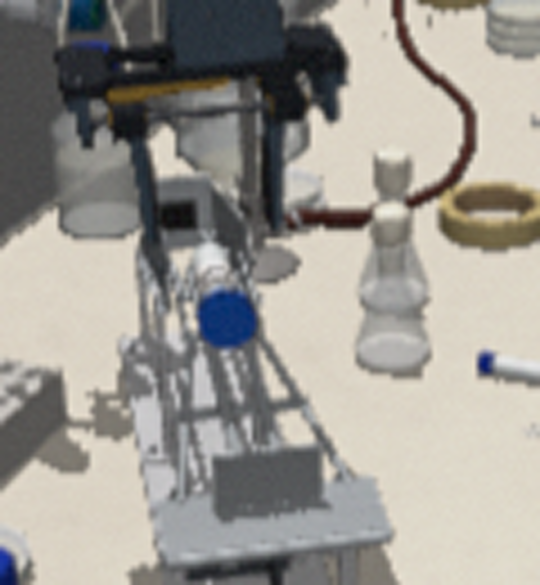

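View pics/w5.png

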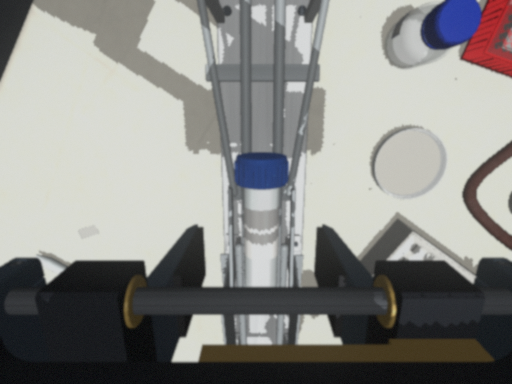

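Request:
{"op": "drive_tool", "data": {
  "deltas": [
    {"slide":[-0.6,-0.4,0.7],"roll":0,"gripper":1},
    {"slide":[-0.6,-0.9,0],"roll":0,"gripper":1},
    {"slide":[-0.6,-0.95,0],"roll":0,"gripper":1},
    {"slide":[-0.6,-0.95,0],"roll":-0.03,"gripper":1},
    {"slide":[-0.6,-0.95,0],"roll":-0.03,"gripper":1},
    {"slide":[-0.6,-0.95,0],"roll":-0.03,"gripper":1},
    {"slide":[-0.5,-0.95,0],"roll":-0.03,"gripper":1},
    {"slide":[-0.4,-0.95,0],"roll":-0.03,"gripper":1},
    {"slide":[-0.3,-0.95,0],"roll":-0.03,"gripper":1},
    {"slide":[-0.2,-0.95,0],"roll":-0.03,"gripper":1},
    {"slide":[-0.2,-0.95,0],"roll":-0.02,"gripper":1},
    {"slide":[-0.2,-0.95,-0.2],"roll":0,"gripper":1},
    {"slide":[-0.2,-0.95,-0.2],"roll":0,"gripper":1},
    {"slide":[-0.2,-0.95,-0.3],"roll":0,"gripper":1},
    {"slide":[-0.2,-0.95,-0.3],"roll":0,"gripper":1},
    {"slide":[-0.2,-0.95,-0.3],"roll":0,"gripper":1},
    {"slide":[-0.2,-0.95,-0.3],"roll":0,"gripper":1},
    {"slide":[0,-0.95,-0.3],"roll":0,"gripper":1},
    {"slide":[0,-0.95,-0.3],"roll":0,"gripper":1},
    {"slide":[0,-0.95,-0.3],"roll":0,"gripper":1}
  ]
}}

```text
time: 10.1
tool_pos: [0.4614, -0.2958, 0.1857]
tcp_rot: [-3.12, -0.016, 1.806]
wrist_force: [-0.5, -0.6, -0.1]
gripper_width: 0.0914
```

Request:
{"op": "drive_tool", "data": {
  "deltas": [
    {"slide":[0.3,-0.9,-0.3],"roll":0,"gripper":1},
    {"slide":[0.3,-0.8,-0.3],"roll":0,"gripper":1},
    {"slide":[0,0,0],"roll":0,"gripper":1}
  ]
}}

```text
time: 10.4
tool_pos: [0.4736, -0.3332, 0.1706]
tcp_rot: [-3.118, -0.018, 1.804]
wrist_force: [0.2, 0.1, 0.0]
gripper_width: 0.0911
```

Run:
```python
from h import *
s=state();print(s['tool_pos'],s['tcp_rot'],s['wrist_force'])
snap('wrist','w6')
```

```text
[ 0.4736269  -0.3331963   0.17059098] [-3.11840842 -0.01763376  1.80431665] [0.21981177 0.12424145 0.0079388 ]
```

View pics/w6.png

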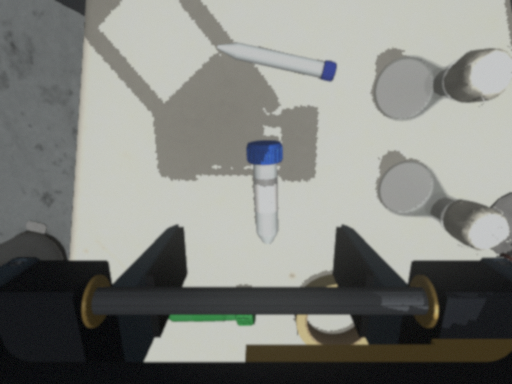

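Run:
```python
from h import *
c=atz('w6',264.5,149,.0185);t=atz('w6',267,241,.013);print(c,t)
d=(c-t)[:2];L=np.linalg.norm(d);d/=L;print(L,np.degrees(np.arctan2(d[1],d[0])),'ctr',t[:2]+d*.0585)
```

```text
[ 0.46515695 -0.28917875  0.0185    ] [ 0.49335832 -0.39300447  0.013     ]
0.10758762388487254 105.19616957454511 ctr [ 0.47802403 -0.33654998]
```

Request:
{"op": "drive_tool", "data": {
  "deltas": [
    {"slide":[0.1,-0.1,-0.9],"roll":0.01,"gripper":1},
    {"slide":[0.05,0,-0.9],"roll":0.01,"gripper":1},
    {"slide":[0,0,-0.9],"roll":0,"gripper":1},
    {"slide":[0,0,-0.9],"roll":0,"gripper":1},
    {"slide":[0,0,-0.9],"roll":0,"gripper":1},
    {"slide":[0,0,-0.9],"roll":0,"gripper":1},
    {"slide":[0,0,-0.5],"roll":0,"gripper":1},
    {"slide":[0,0,0],"roll":0,"gripper":1}
  ]
}}

```text
time: 11.25
tool_pos: [0.4789, -0.3285, 0.0523]
tcp_rot: [-3.123, -0.018, 1.842]
wrist_force: [-0.2, -1.3, -1.3]
gripper_width: 0.0915
```

Request:
{"op": "drive_tool", "data": {
  "deltas": [
    {"slide":[0,-0.4,-0.9],"roll":0,"gripper":1},
    {"slide":[0,0,-0.7],"roll":0,"gripper":1},
    {"slide":[0,0,0],"roll":0,"gripper":1}
  ]
}}

```text
time: 11.55
tool_pos: [0.4807, -0.3364, 0.0219]
tcp_rot: [-3.126, -0.015, 1.843]
wrist_force: [0.3, -0.2, -0.8]
gripper_width: 0.0912
```

Request:
{"op": "drive_tool", "data": {
  "deltas": [
    {"slide":[-0.1,0,-0.5],"roll":0,"gripper":0.6},
    {"slide":[0,0,-0.07],"roll":0,"gripper":0},
    {"slide":[0,0,0],"roll":0,"gripper":0},
    {"slide":[0,0,0],"roll":0,"gripper":0},
    {"slide":[0,0,0],"roll":0,"gripper":0},
    {"slide":[0,0,0],"roll":0,"gripper":0},
    {"slide":[0,0,0],"roll":0,"gripper":0},
    {"slide":[0,0,0],"roll":0,"gripper":0},
    {"slide":[0,0,0],"roll":0,"gripper":0}
  ]
}}

```text
time: 12.45
tool_pos: [0.4802, -0.3369, 0.0129]
tcp_rot: [-3.129, -0.011, 1.843]
wrist_force: [0.2, -0.1, -0.1]
gripper_width: 0.0257
```

Request:
{"op": "drive_tool", "data": {
  "deltas": [
    {"slide":[0,0,0.6],"roll":0,"gripper":0},
    {"slide":[0,0,1],"roll":0,"gripper":0},
    {"slide":[0,0,1],"roll":0,"gripper":0},
    {"slide":[0,0.5,1],"roll":0,"gripper":0},
    {"slide":[0,0.95,1],"roll":0.02,"gripper":0},
    {"slide":[0,0.95,1],"roll":0.02,"gripper":0},
    {"slide":[0,0.95,1],"roll":0.02,"gripper":0},
    {"slide":[0,0.95,1],"roll":0.02,"gripper":0},
    {"slide":[0,0.95,1],"roll":0.02,"gripper":0},
    {"slide":[0,0.95,1],"roll":0.02,"gripper":0},
    {"slide":[0,0.95,1],"roll":0.02,"gripper":0},
    {"slide":[0,0.95,1],"roll":0.02,"gripper":0},
    {"slide":[0,0.95,1],"roll":0.02,"gripper":0},
    {"slide":[0,0.95,0.6],"roll":0.02,"gripper":0},
    {"slide":[0.1,0.95,0],"roll":0,"gripper":0},
    {"slide":[0.1,0.95,0],"roll":0,"gripper":0},
    {"slide":[0.1,0.95,0],"roll":0,"gripper":0},
    {"slide":[0.1,0.95,0],"roll":0,"gripper":0},
    {"slide":[0.1,0.95,0],"roll":0,"gripper":0},
    {"slide":[0.1,0.95,0],"roll":0,"gripper":0}
  ]
}}

```text
time: 14.45
tool_pos: [0.4876, -0.0111, 0.3051]
tcp_rot: [-3.141, 0.001, 2.166]
wrist_force: [-0.4, -0.6, -0.4]
gripper_width: 0.0258
```

Request:
{"op": "drive_tool", "data": {
  "deltas": [
    {"slide":[0.15,0.95,0],"roll":0.003,"gripper":0},
    {"slide":[0.15,0.95,0],"roll":0.003,"gripper":0},
    {"slide":[0.15,0.95,0],"roll":0.003,"gripper":0},
    {"slide":[0.15,0.95,0],"roll":0.003,"gripper":0},
    {"slide":[0.15,0.95,0],"roll":0,"gripper":0},
    {"slide":[0.15,0.95,0],"roll":0,"gripper":0},
    {"slide":[0.15,0.95,0],"roll":0,"gripper":0},
    {"slide":[0.15,0.95,0],"roll":0,"gripper":0},
    {"slide":[0.15,0.95,0],"roll":0,"gripper":0},
    {"slide":[0.15,0.95,-0.5],"roll":0,"gripper":0},
    {"slide":[0.15,0.5,-0.8],"roll":0,"gripper":0},
    {"slide":[0.1,0,-0.5],"roll":0,"gripper":0},
    {"slide":[0,0,0],"roll":0,"gripper":0}
  ]
}}

```text
time: 15.75
tool_pos: [0.519, 0.1988, 0.2795]
tcp_rot: [3.132, 0.006, 2.19]
wrist_force: [-0.6, -0.1, -0.8]
gripper_width: 0.0254
```

Run:
```python
from h import *
s=state();print(s['tool_pos'],s['tcp_rot'],s['wrist_force'])
snap('wrist','w7')
```

```text
[0.51901226 0.19878065 0.27954922] [3.13190349 0.00572772 2.18954166] [-0.60598479 -0.11916315 -0.7534669 ]
```

View pics/w7.png

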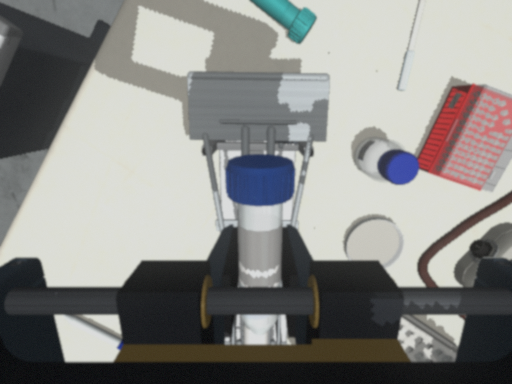

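Request:
{"op": "drive_tool", "data": {
  "deltas": [
    {"slide":[0.27,-0.4,-0.8],"roll":-0.005,"gripper":0},
    {"slide":[0,0,-0.9],"roll":0,"gripper":0},
    {"slide":[0,0,-0.9],"roll":0,"gripper":0},
    {"slide":[0,0,-0.8],"roll":0,"gripper":0},
    {"slide":[0,0,-0.4],"roll":0,"gripper":0},
    {"slide":[0,0,0],"roll":0,"gripper":0}
  ]
}}

```text
time: 16.4
tool_pos: [0.5267, 0.1867, 0.209]
tcp_rot: [3.121, 0.01, 2.176]
wrist_force: [-0.2, -0.3, 0.6]
gripper_width: 0.0256
```

Run:
```python
from h import *
f='w7'
A=atz(f,188,73,.151);B=atz(f,330,72.5,.151);print('lip',A,B,np.linalg.norm(A-B),(A+B)/2)
print(atz(f,300,25,.018))
```

```text
lip [0.40203393 0.25421608 0.151     ] [0.50663113 0.3293361  0.151     ] 0.12877729874448765 [0.45433253 0.29177609 0.151     ]
[0.45778155 0.37719588 0.018     ]
```

Request:
{"op": "drive_tool", "data": {
  "deltas": [
    {"slide":[-0.1,0.15,-0.5],"roll":0.004,"gripper":0},
    {"slide":[0,0,-0.5],"roll":0,"gripper":0},
    {"slide":[0,0,-0.1],"roll":0,"gripper":0},
    {"slide":[0,0,0],"roll":0,"gripper":0}
  ]
}}

```text
time: 16.8
tool_pos: [0.5258, 0.1899, 0.1879]
tcp_rot: [3.117, 0.011, 2.182]
wrist_force: [0.1, 0.2, -0.4]
gripper_width: 0.0257
```

Run:
```python
from h import *
s=state();print(s['tool_pos'],s['tcp_rot'],s['wrist_force'])
snap('wrist','w8')
```

```text
[0.52576222 0.18993151 0.18788402] [3.1166804  0.01120612 2.18226117] [ 0.09998624  0.22057181 -0.42532762]
```

View pics/w8.png

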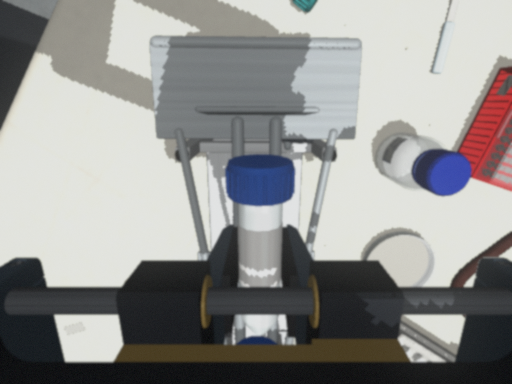

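Request:
{"op": "drive_tool", "data": {
  "deltas": [
    {"slide":[-0.06,-0.04,-0.3],"roll":0,"gripper":0},
    {"slide":[0,0,-0.15],"roll":0,"gripper":0},
    {"slide":[0,0,0],"roll":0,"gripper":0}
  ]
}}

```text
time: 17.15
tool_pos: [0.5248, 0.1891, 0.1789]
tcp_rot: [3.116, 0.012, 2.182]
wrist_force: [0.0, -0.0, 0.7]
gripper_width: 0.0253
```

Request:
{"op": "drive_tool", "data": {
  "deltas": [
    {"slide":[0,0,-0.15],"roll":0,"gripper":0},
    {"slide":[0,0,0],"roll":0,"gripper":0}
  ]
}}

```text
time: 17.35
tool_pos: [0.5243, 0.1888, 0.177]
tcp_rot: [3.116, 0.012, 2.182]
wrist_force: [-1.7, 0.2, 1.3]
gripper_width: 0.0258
```

Request:
{"op": "drive_tool", "data": {
  "deltas": [
    {"slide":[0,0,-0.04],"roll":0,"gripper":0},
    {"slide":[0,0,0],"roll":0,"gripper":0.6},
    {"slide":[0,0,0],"roll":0,"gripper":0.6},
    {"slide":[0,0,0],"roll":0,"gripper":0.6},
    {"slide":[0,0,0],"roll":0,"gripper":0.6},
    {"slide":[0,0,0.5],"roll":0,"gripper":0.7},
    {"slide":[0,0,1],"roll":0,"gripper":0.8},
    {"slide":[0,0,1],"roll":0,"gripper":1},
    {"slide":[0,0,1],"roll":0,"gripper":1}
  ]
}}

```text
time: 18.25
tool_pos: [0.5234, 0.1887, 0.2465]
tcp_rot: [3.121, 0.01, 2.182]
wrist_force: [0.7, 0.8, -0.6]
gripper_width: 0.0838
```

Run:
```python
from h import *
s=state();print(s['tool_pos'],s['tcp_rot'],s['q'],s['wrist_force'])
snap('wrist','w9');snap('scene','s9');crop('s9',180,160,330,340,3.3,'s9c')
```

```text
[0.52336954 0.18869025 0.24654517] [3.12067239 0.01021993 2.18231494] [ 0.32773705  0.2590708   1.5683955  -0.00411155  1.29118356 -0.28279909] [ 0.68790938  0.79305096 -0.59880624]
```

View pics/w9.png

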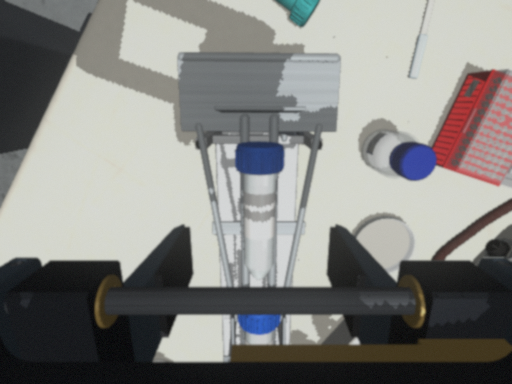

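View pics/s9c.png

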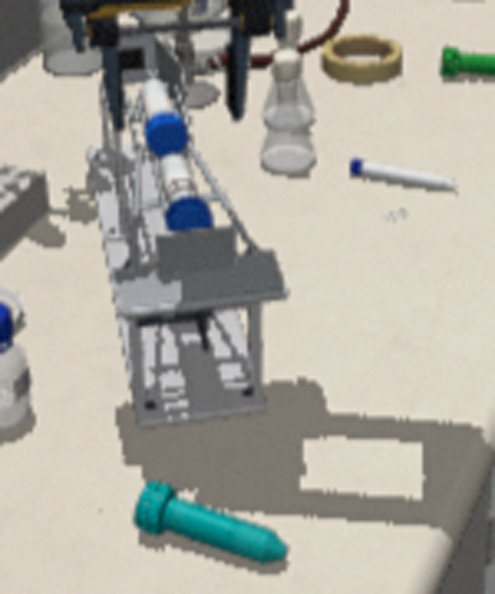

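Run:
```python
from h import *
crop('s9',208,235,272,295,11,'lipz')
crop('w3',265,40,330,85,11,'w3e')
```

```text
(no output)
```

View pics/lipz.png

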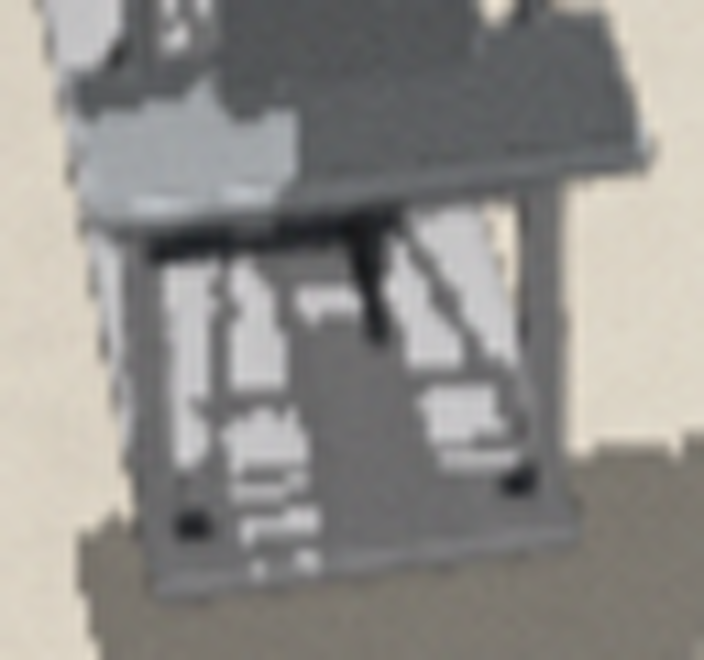

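View pics/w3e.png

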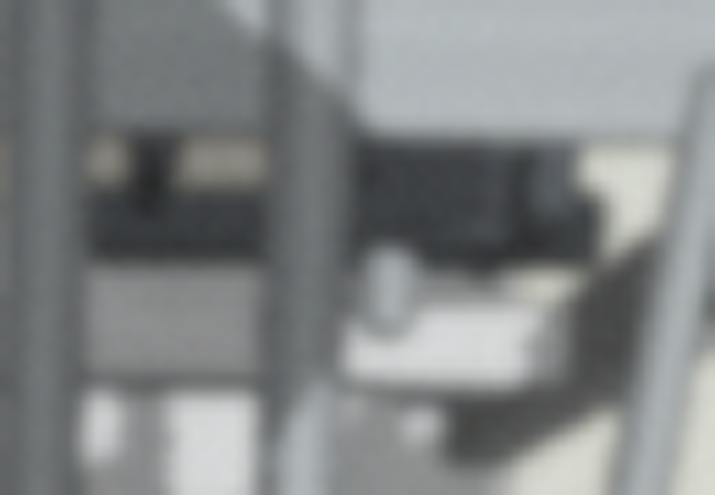

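Run:
```python
from h import *
X=np.array([.5736,-.8192,0]);Y=np.array([.8192,.5736,0])
def sl(p): return (round(X@p-.346,4),round(Y@p-.5387,4),round(p[2],4))
for z in (.14,.125,.11): print('w',[sl(atz('w3',265+u/11,40+165/11,z)) for u in (135,153,172)])
# scene ray intersect plane s=-0.312
def pl(f,u,v,s):
    c,d=ray(f,u,v); t=((s+.346)-X@c)/(X@d); return sl(c+t*d)
for u,v in ((360,340),(378,342),(390,335),(385,220)):
    print((u,v),pl('s9',208+u/11,235+v/11,-.312),pl('s9',208+u/11,235+v/11,-.265))
print('lip ends',pl('s9',208+100/11,235+215/11,-.32),pl('s9',208+645/11,235+160/11,-.32))
for n in ('s9',):
  print('turq',atz(n,180+157/3.3,160+509/3.3,.018),atz(n,180+283/3.3,160+550/3.3,.013))
```

```text
w [(np.float64(-0.2639), np.float64(-0.0026), np.float64(0.14)), (np.float64(-0.264), np.float64(-0.0008), np.float64(0.14)), (np.float64(-0.264), np.float64(0.001), np.float64(0.14))]
w [(np.float64(-0.2663), np.float64(-0.0019), np.float64(0.125)), (np.float64(-0.2664), np.float64(-0.0001), np.float64(0.125)), (np.float64(-0.2664), np.float64(0.0019), np.float64(0.125))]
w [(np.float64(-0.2687), np.float64(-0.0012), np.float64(0.11)), (np.float64(-0.2687), np.float64(0.0007), np.float64(0.11)), (np.float64(-0.2688), np.float64(0.0027), np.float64(0.11))]
(360, 340) (np.float64(-0.312), np.float64(0.0023), np.float64(0.0989)) (np.float64(-0.265), np.float64(-0.0042), np.float64(0.0644))
(378, 342) (np.float64(-0.312), np.float64(-0.0019), np.float64(0.0976)) (np.float64(-0.265), np.float64(-0.0087), np.float64(0.0631))
(390, 335) (np.float64(-0.312), np.float64(-0.0049), np.float64(0.0992)) (np.float64(-0.265), np.float64(-0.0118), np.float64(0.0647))
(385, 220) (np.float64(-0.312), np.float64(-0.0048), np.float64(0.1318)) (np.float64(-0.265), np.float64(-0.0117), np.float64(0.0991))
lip ends (np.float64(-0.32), np.float64(0.0619), np.float64(0.1488)) (np.float64(-0.32), np.float64(-0.0652), np.float64(0.1448))
turq [0.45640862 0.3779718  0.018     ] [0.35428216 0.37574833 0.013     ]
```

Both tubes lie on the rods (scene crop, caps at (165,130) and (188,213)). Moves only allow a turn about the vertical, so the fingers can't tilt under the lip. I'll hold the turquoise decoy, which isn't a bystander, as a horizontal lever instead. Its cap goes under the lip and against the paddle, which stands at y ≈ -3 mm and z ≈ 0.10–0.135.

Request:
{"op": "drive_tool", "data": {
  "deltas": [
    {"slide":[-0.6,0.9,0.1],"roll":0.06,"gripper":1},
    {"slide":[-0.6,0.95,0],"roll":0.06,"gripper":1},
    {"slide":[-0.6,0.95,0],"roll":0.06,"gripper":1},
    {"slide":[-0.6,0.95,0],"roll":0.06,"gripper":1},
    {"slide":[-0.6,0.95,0],"roll":0.06,"gripper":1},
    {"slide":[-0.6,0.95,0],"roll":0.06,"gripper":1},
    {"slide":[-0.6,0.95,0],"roll":0.06,"gripper":1},
    {"slide":[-0.6,0.95,-0.4],"roll":0.06,"gripper":1},
    {"slide":[-0.6,0.95,-0.8],"roll":0.06,"gripper":1},
    {"slide":[-0.6,0.9,-0.8],"roll":0.06,"gripper":1},
    {"slide":[0,0,-0.4],"roll":0,"gripper":1},
    {"slide":[0,0,0],"roll":0,"gripper":1}
  ]
}}

```text
time: 19.55
tool_pos: [0.3981, 0.3815, 0.1953]
tcp_rot: [3.119, 0.008, -3.122]
wrist_force: [-0.1, -0.8, 0.2]
gripper_width: 0.0912
```

Run:
```python
from h import *
s=state();print(s['tool_pos'],s['tcp_rot'],s['q'],s['wrist_force'])
snap('wrist','w10')
```

```text
[0.39812469 0.38153923 0.19525743] [ 3.11886964  0.00831381 -3.1222134 ] [ 0.73616698  0.28421253  1.66515867  0.01266852  1.17105397 -0.85890995] [-0.09727856 -0.77042988  0.19035398]
```

View pics/w10.png

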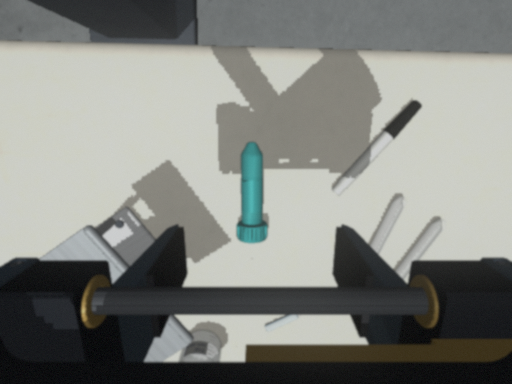

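Run:
```python
from h import *
c=atz('w10',252.5,231,.0185);t=atz('w10',251.5,141.5,.013);print(c,t,atz('w10',252.5,240,.0185))
d=(c-t)[:2];L=np.linalg.norm(d);d/=L;print(L,np.degrees(np.arctan2(d[1],d[0])),'ctr',t[:2]+d*.0585)
```

```text
[0.4617385  0.37839732 0.0185    ] [0.35348122 0.37590681 0.013     ] [0.47387136 0.3785486  0.0185    ]
0.10828592295310552 1.3178838672567055 ctr [0.41196574 0.37725227]
```

Request:
{"op": "drive_tool", "data": {
  "deltas": [
    {"slide":[-0.25,-0.2,-0.8],"roll":0,"gripper":1},
    {"slide":[0,0,-0.9],"roll":0,"gripper":1},
    {"slide":[0,0,-0.9],"roll":0,"gripper":1},
    {"slide":[0,0,-0.9],"roll":0,"gripper":1},
    {"slide":[0,0,-0.5],"roll":0,"gripper":1},
    {"slide":[0,0,0],"roll":0,"gripper":1}
  ]
}}

```text
time: 20.2
tool_pos: [0.3995, 0.375, 0.1183]
tcp_rot: [3.113, 0.018, -3.135]
wrist_force: [0.1, -0.3, 0.1]
gripper_width: 0.0912
```

Request:
{"op": "drive_tool", "data": {
  "deltas": [
    {"slide":[-0.4,0.1,-0.7],"roll":0.01,"gripper":1},
    {"slide":[-0.1,0,-0.8],"roll":0,"gripper":1},
    {"slide":[-0.1,0,-0.8],"roll":0,"gripper":1},
    {"slide":[0,0,-0.5],"roll":0,"gripper":1},
    {"slide":[0,0,0],"roll":0,"gripper":1}
  ]
}}

```text
time: 20.7
tool_pos: [0.3923, 0.3786, 0.0664]
tcp_rot: [3.105, 0.027, -3.124]
wrist_force: [0.6, 1.0, 0.5]
gripper_width: 0.0911
```

Request:
{"op": "drive_tool", "data": {
  "deltas": [
    {"slide":[0,-0.05,-0.8],"roll":0,"gripper":1},
    {"slide":[0,-0.05,-0.8],"roll":0,"gripper":1},
    {"slide":[0,0,-0.5],"roll":0,"gripper":1},
    {"slide":[0,0,0],"roll":0,"gripper":1}
  ]
}}

```text
time: 21.1
tool_pos: [0.3961, 0.3789, 0.0275]
tcp_rot: [3.099, 0.034, -3.125]
wrist_force: [0.4, -0.4, -0.6]
gripper_width: 0.091
```

Request:
{"op": "drive_tool", "data": {
  "deltas": [
    {"slide":[-0.15,-0.05,-0.6],"roll":0,"gripper":1},
    {"slide":[0,-0.05,-0.4],"roll":0,"gripper":0.6},
    {"slide":[0,0,-0.05],"roll":0,"gripper":0},
    {"slide":[0,0,0],"roll":0,"gripper":0},
    {"slide":[0,0,0],"roll":0,"gripper":0},
    {"slide":[0,0,0],"roll":0,"gripper":0},
    {"slide":[0,0,0],"roll":0,"gripper":0},
    {"slide":[0,0,0],"roll":0,"gripper":0},
    {"slide":[0,0,0],"roll":0,"gripper":0},
    {"slide":[0,0,0],"roll":0,"gripper":0}
  ],
  "grip_force": 60
}}

```text
time: 22.1
tool_pos: [0.3969, 0.3799, 0.011]
tcp_rot: [3.092, 0.042, -3.126]
wrist_force: [-0.3, 0.0, 0.4]
gripper_width: 0.025
```

Request:
{"op": "drive_tool", "data": {
  "deltas": [
    {"slide":[0,0,0.5],"roll":0,"gripper":0},
    {"slide":[-0.3,0.1,0.9],"roll":0,"gripper":0},
    {"slide":[-0.5,0.2,0.9],"roll":0,"gripper":0},
    {"slide":[-0.5,0.2,0.9],"roll":-0.06,"gripper":0},
    {"slide":[-0.5,0.2,0.9],"roll":-0.06,"gripper":0},
    {"slide":[-0.5,0.2,0.5],"roll":-0.06,"gripper":0},
    {"slide":[-0.3,0.2,0],"roll":-0.06,"gripper":0},
    {"slide":[0,0,0],"roll":-0.06,"gripper":0},
    {"slide":[0,0,0],"roll":-0.06,"gripper":0},
    {"slide":[0,0,0],"roll":-0.06,"gripper":0},
    {"slide":[0,0,0],"roll":-0.06,"gripper":0},
    {"slide":[0,0,0],"roll":-0.06,"gripper":0},
    {"slide":[0,0,0],"roll":-0.06,"gripper":0},
    {"slide":[0,0,0],"roll":0,"gripper":0}
  ]
}}

```text
time: 23.5
tool_pos: [0.3423, 0.4027, 0.1158]
tcp_rot: [3.084, 0.04, 2.175]
wrist_force: [-0.4, -0.2, -0.1]
gripper_width: 0.0248
```

Run:
```python
from h import *
s=state();print(s['tool_pos'],s['tcp_rot'],s['q'],s['wrist_force'])
snap('wrist','w11');snap('scene','s11');snap('side','d11');crop('s11',180,190,330,350,3.7,'s11c');crop('d11',150,80,290,200,5,'d11c')
```

```text
[0.34227984 0.4026836  0.1157883 ] [3.08427523 0.03992548 2.1747051 ] [ 0.87877911  0.31114861  1.84997559 -0.06693699  0.93713988  0.31219955] [-0.41039617 -0.15503673 -0.14725329]
```

View pics/s11c.png

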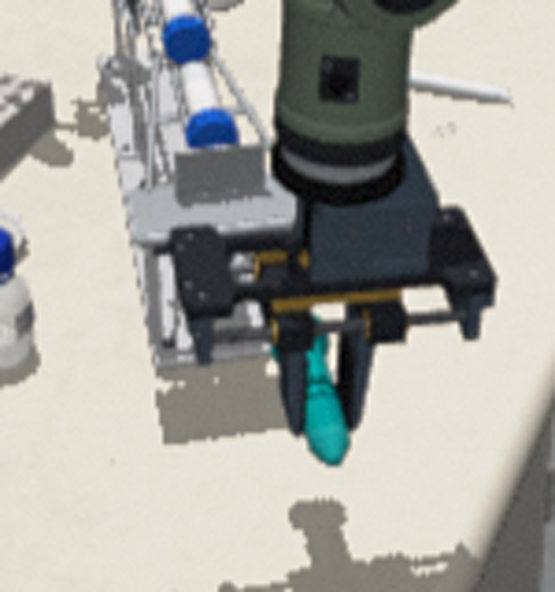

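View pics/w11.png

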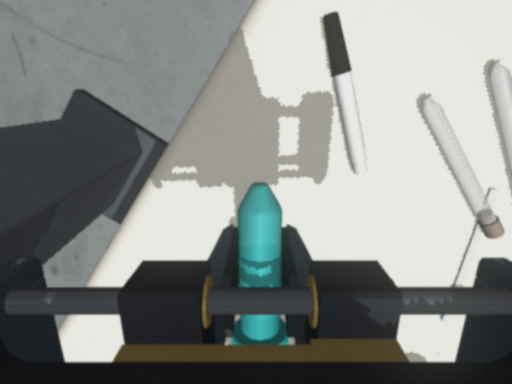

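View pics/d11c.png

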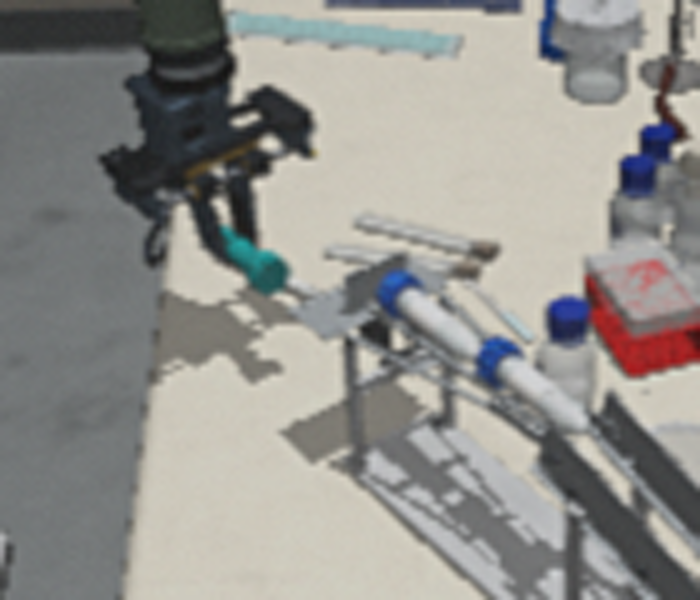

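```bash
cat >> h.py <<'E'
X=np.array([.5736,-.8192,0]);Y=np.array([.8192,.5736,0])
def sl(p): p=np.asarray(p);return np.array([X@p-.346,Y@p-.5387,p[2]]).round(4)
from scipy.spatial.transform import Rotation as Ro
def tool():
    s=state();R=Ro.from_euler('xyz',s['tcp_rot']).as_matrix()
    print('t',s['time'],'sl',sl(s['tool_pos']),'yaw',np.degrees(s['tcp_rot'][2]).round(1),'axes in pres: x',[(round(float(a),3)) for a in (X@R[:,0],Y@R[:,0],R[2,0])],'z',[(round(float(a),3)) for a in (X@R[:,2],Y@R[:,2],R[2,2])],'F',s['wrist_force'].round(1), 'w',s['gripper_width'].round(4))
def pls(f,u,v,l=None,s=None):
    c,d=ray(f,u,v)
    if l is not None: t=((l+.5387)-Y@c)/(Y@d)
    else: t=((s+.346)-X@c)/(X@d)
    return sl(c+t*d)
E
python3 - <<'E'
from h import *
tool()
s=state()['tool_pos'];l=sl(s)[1];print(sl(s))
u,v=150+270/5,80+272/5
for ll in (l-.003,l,l+.003): print(pls('d11',u,v,l=ll))
# tip in scene
print('tip',pls('s11',180+335/3.7,190+462/3.7,l=l), pls('s11',180+335/3.7,190+462/3.7,s=sl(s)[0]-.0435))
print('tip wrist',[pls('w11',260,184,s=sl(s)[0]-.0435)])
E
```

```text
Traceback (most recent call last):
  File "h.py", line 25, in tool
    print('t',s['time'],'sl',sl(s['tool_pos']),'yaw',np.degrees(s['tcp_rot'][2]).round(1),'axes in pres: x',[(round(float(a),3)) for a in (X@R[:,0],Y@R[:,0],R[2,0])],'z',[(round(float(a),3)) for a in (X@R[:,2],Y@R[:,2],R[2,2])],'F',s['wrist_force'].round(1), 'w',s['gripper_width'].round(4))
                                                                                                                                                                                                                                                                       ^^^^^^^^^^^^^^^^^^^^^^^^
AttributeError: 'float' object has no attribute 'round'
```

```bash
sed -i "s/s\['gripper_width'\].round(4)/round(s['gripper_width'],4)/" h.py
python3 - <<'E'
from h import *
tool()
s=state()['tool_pos'];l=sl(s)[1];print(sl(s))
u,v=150+270/5,80+272/5
for ll in (l-.003,l,l+.003): print(pls('d11',u,v,l=ll))
print('tip',pls('s11',180+335/3.7,190+462/3.7,l=l), pls('s11',180+335/3.7,190+462/3.7,s=sl(s)[0]-.0435))
print('tip wrist',[pls('w11',260,184,s=sl(s)[0]-.0435)])
E
```

```text
t 23.65 sl [-0.4794 -0.0275  0.1155] yaw 124.7 axes in pres: x [-0.999, 0.005, -0.04] z [0.04, 0.057, -0.998] F [ 0.5  1.2 -0.8] w 0.0253
[-0.4794 -0.0275  0.1155]
[-0.4038 -0.0305  0.1303]
[-0.4091 -0.0275  0.1262]
[-0.4144 -0.0245  0.1221]
tip [-0.5282 -0.0275  0.12  ] [-0.5229 -0.0287  0.115 ]
tip wrist [array([-0.5229, -0.0265,  0.1182])]
```

Request:
{"op": "drive_tool", "data": {
  "deltas": [
    {"slide":[-0.08,-0.06,-0.5],"roll":0,"gripper":0},
    {"slide":[0.5,-0.72,0],"roll":0,"gripper":0},
    {"slide":[0.5,-0.72,0],"roll":0,"gripper":0},
    {"slide":[0.4,-0.57,0],"roll":0,"gripper":0},
    {"slide":[0,0,0],"roll":0,"gripper":0}
  ]
}}

```text
time: 24.15
tool_pos: [0.3676, 0.3587, 0.1024]
tcp_rot: [3.088, 0.04, 2.182]
wrist_force: [-1.5, -0.2, -0.4]
gripper_width: 0.0251
```

Run:
```python
from h import *
tool()
```

```text
t 24.15 sl [-0.429  -0.0318  0.1024] yaw 125.0 axes in pres: x [-0.999, -0.0, -0.04] z [0.04, 0.053, -0.998] F [-1.5 -0.2 -0.4] w 0.0251
```

Request:
{"op": "drive_tool", "data": {
  "deltas": [
    {"slide":[0.47,-0.67,0.05],"roll":0,"gripper":0},
    {"slide":[0.47,-0.67,0.05],"roll":0,"gripper":0},
    {"slide":[0.47,-0.67,0.05],"roll":0,"gripper":0},
    {"slide":[0.3,-0.43,0],"roll":0,"gripper":0},
    {"slide":[0,0,0],"roll":0,"gripper":0}
  ]
}}

```text
time: 24.65
tool_pos: [0.4006, 0.3094, 0.1031]
tcp_rot: [3.091, 0.039, 2.185]
wrist_force: [-0.0, 0.6, -1.0]
gripper_width: 0.0251
```

Run:
```python
from h import *
tool()
snap('scene','s12');snap('side','d12');crop('s12',190,190,310,310,4.5,'s12c');crop('d12',150,80,290,200,5,'d12c')
```

```text
t 24.65 sl [-0.3697 -0.0331  0.1031] yaw 125.2 axes in pres: x [-0.999, -0.003, -0.039] z [0.038, 0.051, -0.998] F [-0.   0.6 -1. ] w 0.0251
```

View pics/s12c.png

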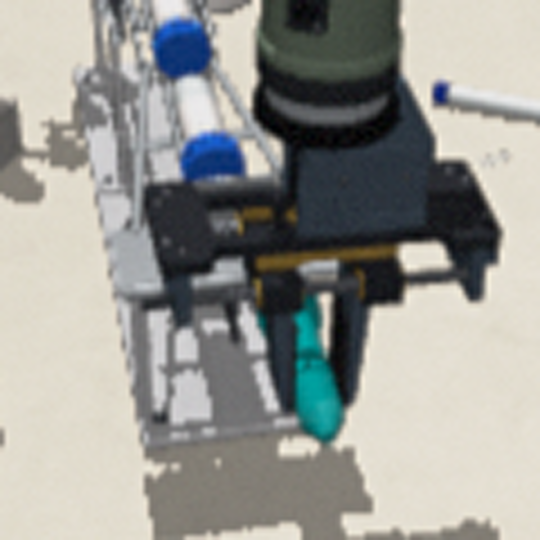

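View pics/d12c.png

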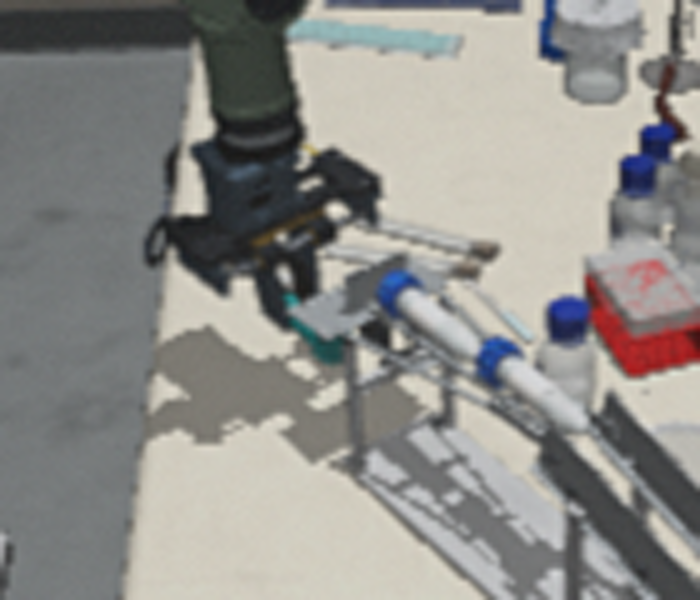

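Request:
{"op": "drive_tool", "data": {
  "deltas": [
    {"slide":[0.14,-0.2,0.05],"roll":0,"gripper":0},
    {"slide":[0.33,0.23,0],"roll":0,"gripper":0},
    {"slide":[0.33,0.23,0],"roll":0,"gripper":0},
    {"slide":[0.12,0.09,0],"roll":0,"gripper":0},
    {"slide":[0,0,0],"roll":0,"gripper":0}
  ]
}}

```text
time: 25.25
tool_pos: [0.4183, 0.3187, 0.1037]
tcp_rot: [3.094, 0.038, 2.187]
wrist_force: [-1.3, -0.6, 0.5]
gripper_width: 0.0248
```

Run:
```python
from h import *
tool(); s=state(); print(Y@s['wrist_force'])
```

```text
t 25.25 sl [-0.3671 -0.0132  0.1037] yaw 125.3 axes in pres: x [-0.999, -0.006, -0.038] z [0.038, 0.048, -0.998] F [-1.3 -0.6  0.5] w 0.0248
-1.4058886061968443
```

Request:
{"op": "drive_tool", "data": {
  "deltas": [
    {"slide":[0.16,0.115,0],"roll":0,"gripper":0},
    {"slide":[0,0,0],"roll":0,"gripper":0},
    {"slide":[0,0,0],"roll":0,"gripper":0}
  ]
}}

```text
time: 25.55
tool_pos: [0.4208, 0.3205, 0.1032]
tcp_rot: [3.097, 0.038, 2.187]
wrist_force: [-1.4, -2.0, -0.4]
gripper_width: 0.0248
```

Run:
```python
from h import *
tool(); s=state(); print(Y@s['wrist_force'])
snap('scene','s13');crop('s13',190,190,310,310,4.5,'s13c')
```

```text
t 25.55 sl [-0.3672 -0.0101  0.1032] yaw 125.3 axes in pres: x [-0.999, -0.005, -0.038] z [0.038, 0.045, -0.998] F [-1.4 -2.  -0.4] w 0.0248
-2.3126535149481344
```

View pics/s13c.png

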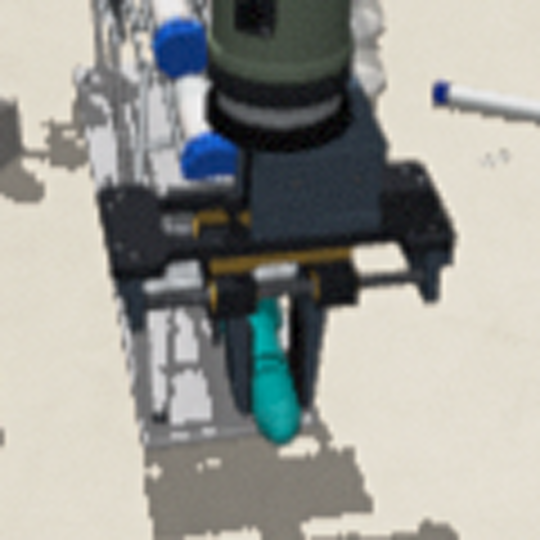

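Request:
{"op": "drive_tool", "data": {
  "deltas": [
    {"slide":[0.14,0.1,0],"roll":0,"gripper":0},
    {"slide":[0.02,0.02,0],"roll":0,"gripper":0}
  ]
}}

```text
time: 25.8
tool_pos: [0.4238, 0.3227, 0.1033]
tcp_rot: [3.098, 0.039, 2.187]
wrist_force: [-1.8, -1.9, 0.5]
gripper_width: 0.0248
```

Run:
```python
from h import *
tool(); s=state(); print(Y@s['wrist_force'],s['wrist_torque'])
```

```text
t 25.8 sl [-0.3672 -0.0064  0.1033] yaw 125.3 axes in pres: x [-0.999, -0.005, -0.038] z [0.038, 0.044, -0.998] F [-1.8 -1.9  0.5] w 0.0248
-2.6136678608665918 [-0.38482738  0.17786444 -0.23079158]
```

Request:
{"op": "drive_tool", "data": {
  "deltas": [
    {"slide":[0.02,0.015,0.3],"roll":0,"gripper":0},
    {"slide":[0.02,0.015,0.3],"roll":0,"gripper":0},
    {"slide":[0.02,0.015,0.2],"roll":0,"gripper":0}
  ]
}}

```text
time: 26.1
tool_pos: [0.4236, 0.3231, 0.119]
tcp_rot: [3.102, 0.037, 2.186]
wrist_force: [-1.6, -2.8, -1.9]
gripper_width: 0.0249
```

Run:
```python
from h import *
tool(); s=state(); print(Y@s['wrist_force'],s['wrist_torque'])
```

```text
t 26.1 sl [-0.3677 -0.0064  0.119 ] yaw 125.3 axes in pres: x [-0.999, -0.005, -0.037] z [0.037, 0.04, -0.999] F [-1.6 -2.8 -1.9] w 0.0249
-2.9280153777551052 [-0.12573105  0.38179381 -0.16958709]
```

Request:
{"op": "drive_tool", "data": {
  "deltas": [
    {"slide":[0.03,0.02,0.3],"roll":0,"gripper":0},
    {"slide":[0.03,0.02,0.3],"roll":0,"gripper":0},
    {"slide":[0.03,0.02,0.3],"roll":0,"gripper":0}
  ]
}}

```text
time: 26.4
tool_pos: [0.4231, 0.3241, 0.1366]
tcp_rot: [3.107, 0.035, 2.185]
wrist_force: [-3.2, 0.2, -7.5]
gripper_width: 0.0251
```

Run:
```python
from h import *
tool(); s=state(); print(Y@s['wrist_force'],s['wrist_torque'])
snap('scene','s14');crop('s14',190,190,310,310,4.5,'s14c');snap('side','d14');crop('d14',150,80,290,200,5,'d14c')
```

```text
t 26.4 sl [-0.3688 -0.0062  0.1366] yaw 125.2 axes in pres: x [-0.999, -0.003, -0.035] z [0.034, 0.034, -0.999] F [-3.2  0.2 -7.5] w 0.0251
-2.507456239412253 [ 0.25227372  0.79821941 -0.20752075]
```

View pics/s14c.png

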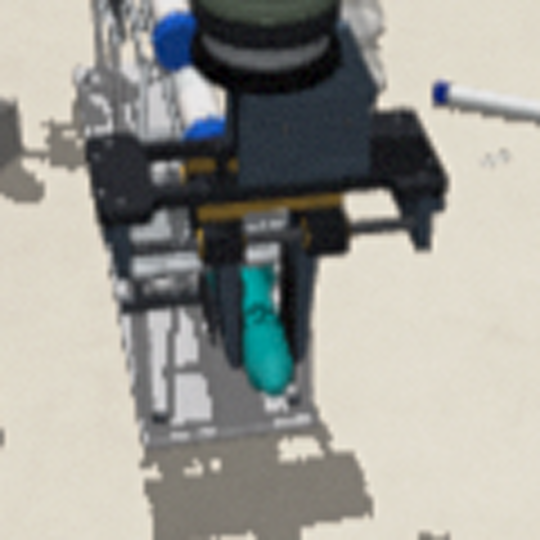

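View pics/d14c.png

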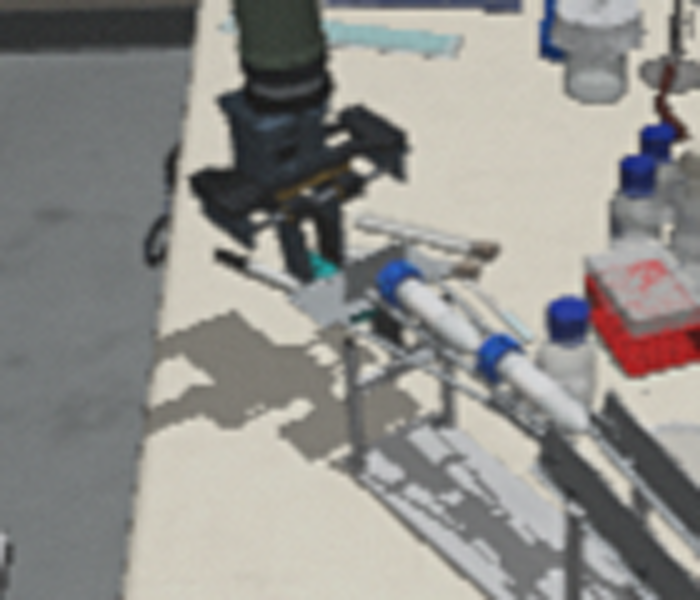

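Run:
```python
from h import *
a=cv2.imread('pics/d12.png')[115:160,195:240];b=cv2.imread('pics/d14.png')[115:160,195:240]
cv2.imwrite('pics/cmp.png',cv2.resize(np.hstack([a,b]),None,fx=8,fy=8,interpolation=cv2.INTER_CUBIC))
for th in (0,.03,.05,.07):
    A=np.arctan2(.029,.32);r=.3213
    for l in (-.065,.065):
        s=-r*np.cos(th-A);z=.178+r*np.sin(th-A); p=(s+.346)*X+(l+.5387)*Y;p[2]=z
        print(th,l,(proj('d12',p)-[195,115])*8)
```

```text
0 -0.065 [101.10381517 219.14733736]
0 0.065 [297.74644218 132.85725968]
0.03 -0.065 [ 98.7660001  203.68187292]
0.03 0.065 [296.2497153  117.65331509]
0.05 -0.065 [ 97.36407354 193.42434848]
0.05 0.065 [295.41801165 107.5640597 ]
0.07 -0.065 [ 96.08905172 183.21248253]
0.07 0.065 [294.72067201  97.51555755]
```

View pics/cmp.png

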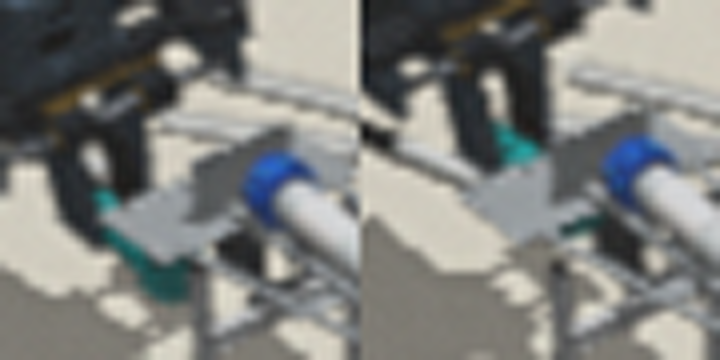

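Request:
{"op": "drive_tool", "data": {
  "deltas": [
    {"slide":[0.05,0.03,0.25],"roll":0,"gripper":0},
    {"slide":[0.05,0.03,0.25],"roll":0,"gripper":0}
  ]
}}

```text
time: 26.7
tool_pos: [0.4241, 0.325, 0.1469]
tcp_rot: [3.11, 0.034, 2.185]
wrist_force: [-2.7, -0.8, -5.6]
gripper_width: 0.0249
```

Run:
```python
from h import *
tool(); s=state(); print(Y@s['wrist_force'],s['wrist_torque'])
snap('side','d15')
a=cv2.imread('pics/d12.png')[115:160,195:240];b=cv2.imread('pics/d15.png')[115:160,195:240]
cv2.imwrite('pics/cmp2.png',cv2.resize(np.hstack([a,b]),None,fx=8,fy=8,interpolation=cv2.INTER_CUBIC))
```

```text
t 26.7 sl [-0.369  -0.0049  0.1469] yaw 125.2 axes in pres: x [-0.999, -0.003, -0.034] z [0.034, 0.032, -0.999] F [-2.7 -0.8 -5.6] w 0.0249
-2.666928559522639 [ 0.30355653  0.70262458 -0.22362358]
```

View pics/cmp2.png

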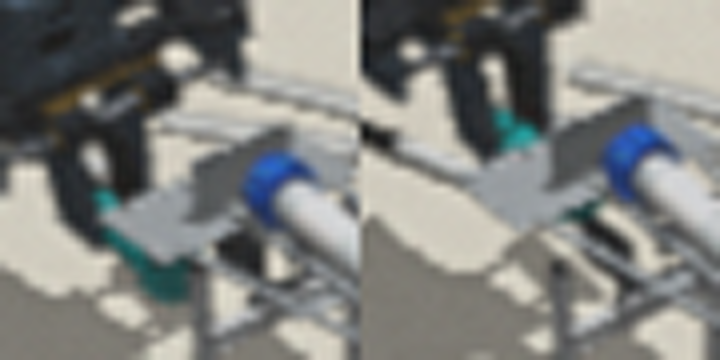

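Request:
{"op": "drive_tool", "data": {
  "deltas": [
    {"slide":[0.05,-0.04,0.5],"roll":0,"gripper":0},
    {"slide":[0.05,-0.04,0.5],"roll":0,"gripper":0},
    {"slide":[0.05,-0.04,0.5],"roll":0,"gripper":0},
    {"slide":[0.05,-0.04,0.4],"roll":0,"gripper":0}
  ]
}}

```text
time: 27.15
tool_pos: [0.4296, 0.324, 0.1889]
tcp_rot: [3.104, 0.032, 2.185]
wrist_force: [-3.7, 1.7, -6.7]
gripper_width: 0.0249
```

Run:
```python
from h import *
tool(); s=state(); print(Y@s['wrist_force'],s['wrist_torque'])
snap('side','d16');crop('d16',150,80,290,200,5,'d16c')
```

```text
t 27.15 sl [-0.365  -0.0009  0.1889] yaw 125.2 axes in pres: x [-1.0, -0.003, -0.032] z [0.031, 0.037, -0.999] F [-3.7  1.7 -6.7] w 0.0249
-2.036513206551367 [ 0.54295578  0.84509609 -0.12053621]
```

View pics/d16c.png

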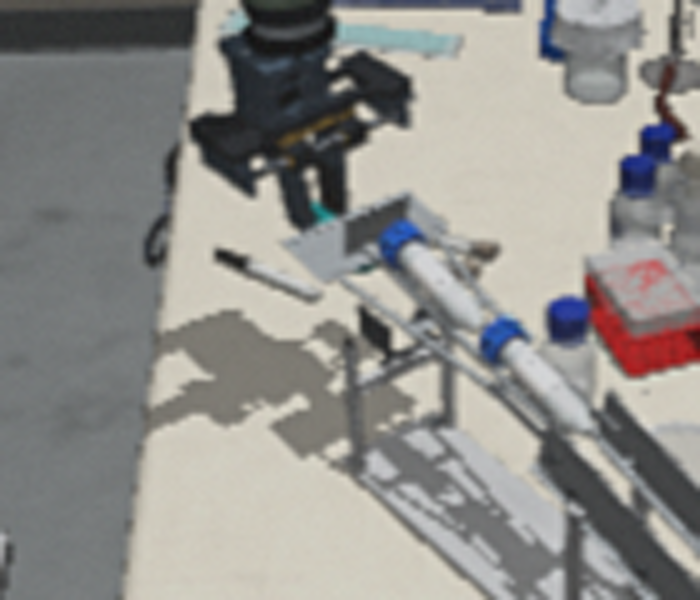

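Request:
{"op": "drive_tool", "data": {
  "deltas": [
    {"slide":[0.0,-0.12,0.5],"roll":0,"gripper":0},
    {"slide":[0.0,-0.12,0.5],"roll":0,"gripper":0},
    {"slide":[0.0,-0.12,0.5],"roll":0,"gripper":0},
    {"slide":[0.0,-0.12,0.4],"roll":0,"gripper":0}
  ]
}}

```text
time: 27.6
tool_pos: [0.4351, 0.3162, 0.2332]
tcp_rot: [3.089, 0.034, 2.188]
wrist_force: [1.4, 2.6, -6.0]
gripper_width: 0.0247
```

Run:
```python
from h import *
tool(); s=state(); print(Y@s['wrist_force'],s['wrist_torque'])
snap('side','d17');crop('d17',150,80,310,220,4.5,'d17c')
```

```text
t 27.6 sl [-0.3555 -0.0009  0.2332] yaw 125.3 axes in pres: x [-0.999, -0.006, -0.034] z [0.034, 0.053, -0.998] F [ 1.4  2.6 -6. ] w 0.0247
2.5920785668665625 [ 0.78626553 -0.01578574  0.27520994]
```

View pics/d17c.png

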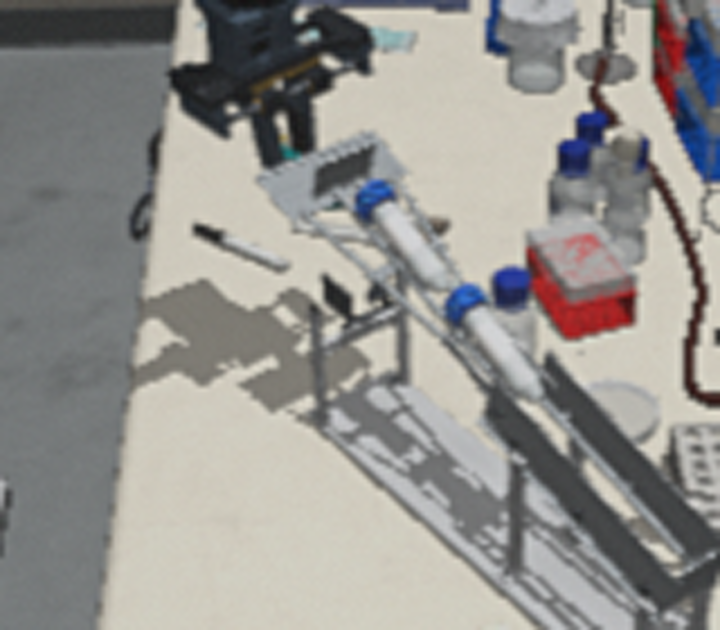

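Request:
{"op": "drive_tool", "data": {
  "deltas": [
    {"slide":[0.05,-0.02,0.4],"roll":0,"gripper":0},
    {"slide":[0.05,-0.02,0.4],"roll":0,"gripper":0},
    {"slide":[0.05,-0.02,0.3],"roll":0,"gripper":0},
    {"slide":[0,0,0],"roll":0,"gripper":0},
    {"slide":[0,0,0],"roll":0,"gripper":0}
  ]
}}

```text
time: 28.15
tool_pos: [0.4379, 0.3123, 0.258]
tcp_rot: [3.092, 0.037, 2.186]
wrist_force: [0.5, 0.6, -5.5]
gripper_width: 0.025
```

Run:
```python
from h import *
tool(); s=state(); print(Y@s['wrist_force'],s['wrist_torque'])
snap('side','d18');crop('d18',150,80,310,220,4.5,'d18c')
```

```text
t 28.15 sl [-0.3506 -0.0008  0.258 ] yaw 125.2 axes in pres: x [-0.999, -0.004, -0.037] z [0.037, 0.05, -0.998] F [ 0.5  0.6 -5.5] w 0.025
0.7569789740665621 [0.52492322 0.23641701 0.07391811]
```

View pics/d18c.png

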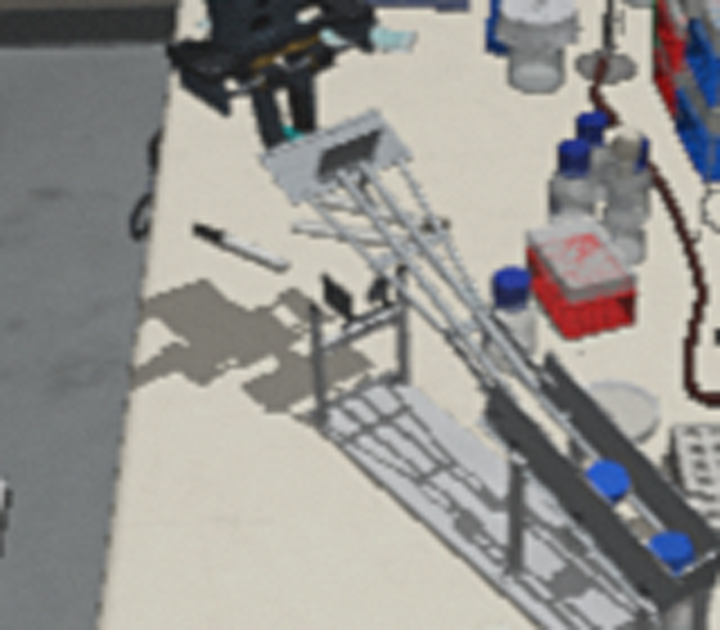

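Request:
{"op": "drive_tool", "data": {
  "deltas": [
    {"slide":[-0.27,-0.18,-0.1],"roll":0,"gripper":0},
    {"slide":[-0.27,-0.18,-0.1],"roll":0,"gripper":0},
    {"slide":[-0.27,-0.18,-0.1],"roll":0,"gripper":0},
    {"slide":[-0.27,-0.18,-0.1],"roll":0,"gripper":0},
    {"slide":[-0.27,-0.18,-0.1],"roll":0,"gripper":0},
    {"slide":[0,0,0],"roll":0,"gripper":0}
  ]
}}

```text
time: 28.8
tool_pos: [0.4077, 0.2938, 0.2466]
tcp_rot: [3.092, 0.035, 2.187]
wrist_force: [-3.1, -0.5, -5.3]
gripper_width: 0.0248
```

Run:
```python
from h import *
tool(); s=state(); print(Y@s['wrist_force'],s['wrist_torque'])
snap('side','d19');crop('d19',150,80,320,220,4.2,'d19c')
```

```text
t 28.8 sl [-0.3529 -0.0362  0.2466] yaw 125.3 axes in pres: x [-0.999, -0.005, -0.035] z [0.035, 0.05, -0.998] F [-3.1 -0.5 -5.3] w 0.0248
-2.830524988014725 [ 0.34545129  0.83321188 -0.18314326]
```

View pics/d19c.png

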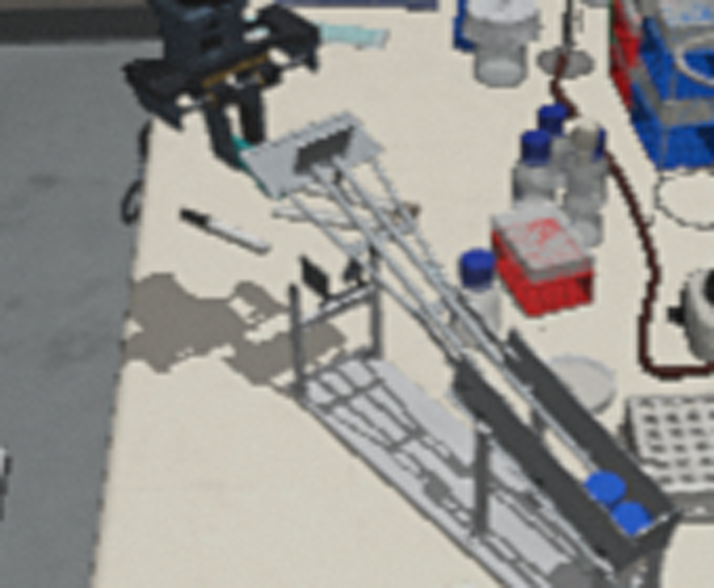

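Request:
{"op": "drive_tool", "data": {
  "deltas": [
    {"slide":[-0.03,0.08,-0.6],"roll":0,"gripper":0},
    {"slide":[-0.03,0.08,-0.6],"roll":0,"gripper":0},
    {"slide":[-0.03,0.08,-0.6],"roll":0,"gripper":0},
    {"slide":[-0.03,0.08,-0.6],"roll":0,"gripper":0},
    {"slide":[-0.03,0.08,-0.6],"roll":0,"gripper":0},
    {"slide":[-0.03,0.08,-0.4],"roll":0,"gripper":0}
  ]
}}

```text
time: 29.45
tool_pos: [0.4021, 0.3042, 0.1717]
tcp_rot: [3.096, 0.033, 2.186]
wrist_force: [1.7, -1.7, -5.8]
gripper_width: 0.0253
```

Run:
```python
from h import *
tool()
```

```text
t 29.45 sl [-0.3646 -0.0348  0.1717] yaw 125.3 axes in pres: x [-1.0, -0.005, -0.033] z [0.032, 0.046, -0.998] F [ 1.7 -1.7 -5.8] w 0.0253
```

Request:
{"op": "drive_tool", "data": {
  "deltas": [
    {"slide":[0.03,0.06,-0.5],"roll":0,"gripper":0},
    {"slide":[0.03,0.06,-0.5],"roll":0,"gripper":0},
    {"slide":[0.03,0.03,-0.5],"roll":0,"gripper":0},
    {"slide":[0,0,-0.5],"roll":0,"gripper":0},
    {"slide":[0,0,-0.5],"roll":0,"gripper":0},
    {"slide":[0,0,0],"roll":0,"gripper":0}
  ]
}}

```text
time: 30.05
tool_pos: [0.405, 0.3053, 0.1161]
tcp_rot: [3.099, 0.038, 2.188]
wrist_force: [-0.6, -0.3, 0.4]
gripper_width: 0.0246
```

Run:
```python
from h import *
tool()
snap('side','d20');crop('d20',150,80,320,220,4.2,'d20c')
```

```text
t 30.05 sl [-0.3638 -0.0318  0.1161] yaw 125.3 axes in pres: x [-0.999, -0.006, -0.038] z [0.037, 0.043, -0.998] F [-0.6 -0.3  0.4] w 0.0246
```

View pics/d20c.png

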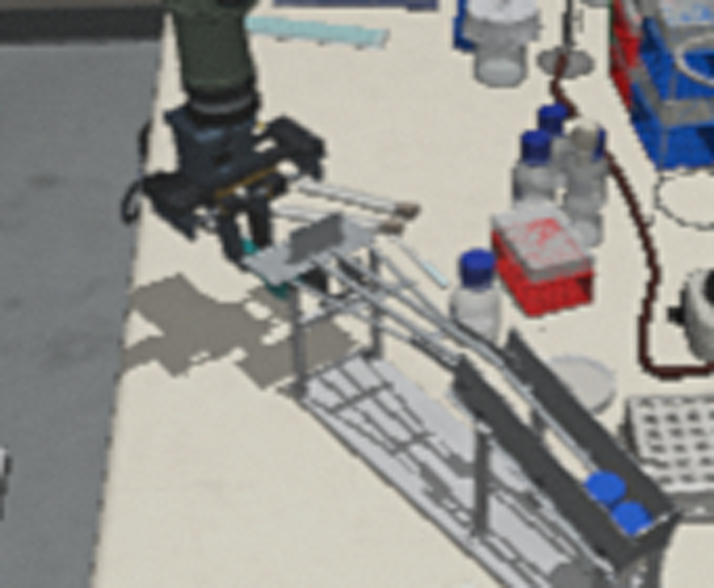

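Request:
{"op": "drive_tool", "data": {
  "deltas": [
    {"slide":[0,0,-0.5],"roll":0,"gripper":0},
    {"slide":[-0.2,0.3,0],"roll":0,"gripper":0},
    {"slide":[-0.5,0.72,0],"roll":0,"gripper":0},
    {"slide":[-0.5,0.72,0],"roll":0,"gripper":0},
    {"slide":[-0.5,0.72,0],"roll":0,"gripper":0},
    {"slide":[-0.5,0.72,0],"roll":0,"gripper":0},
    {"slide":[-0.5,0.72,0],"roll":0,"gripper":0},
    {"slide":[-0.3,0.4,0],"roll":0,"gripper":0},
    {"slide":[0,0,0],"roll":0,"gripper":0}
  ]
}}

```text
time: 31.0
tool_pos: [0.3461, 0.4015, 0.1118]
tcp_rot: [3.079, 0.034, 2.187]
wrist_force: [1.1, -0.2, 0.3]
gripper_width: 0.0246
```

Run:
```python
from h import *
tool();print(state()['tool_pos'])
snap('side','d21');crop('d21',190,110,250,160,11,'d21c');snap('scene','s21');crop('s21',180,190,330,340,4,'s21c')
crop('d9' if 0 else 'd11',190,110,250,160,11,'d11e')
```

```text
t 31.0 sl [-0.4764 -0.0249  0.1118] yaw 125.3 axes in pres: x [-0.999, -0.005, -0.034] z [0.034, 0.062, -0.997] F [ 1.1 -0.2  0.3] w 0.0246
[0.34611652 0.4014853  0.11179569]
```

View pics/d21c.png

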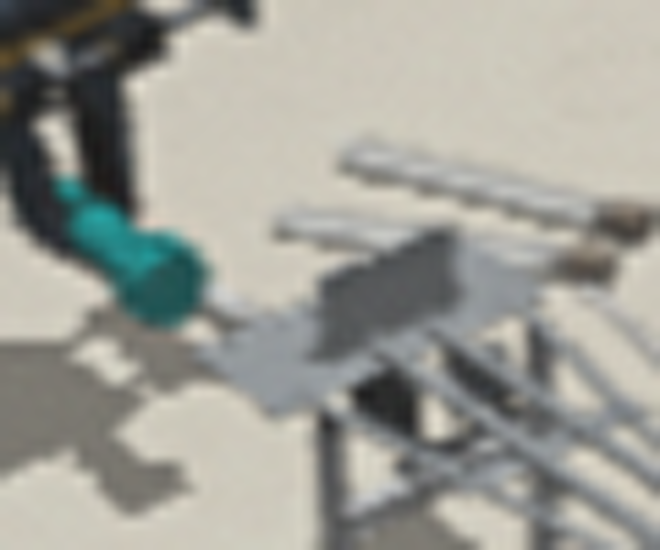

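View pics/d11e.png

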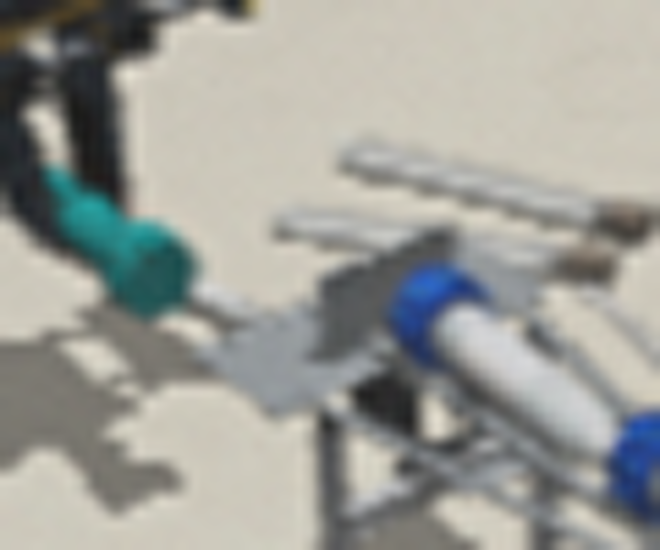

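View pics/s21c.png

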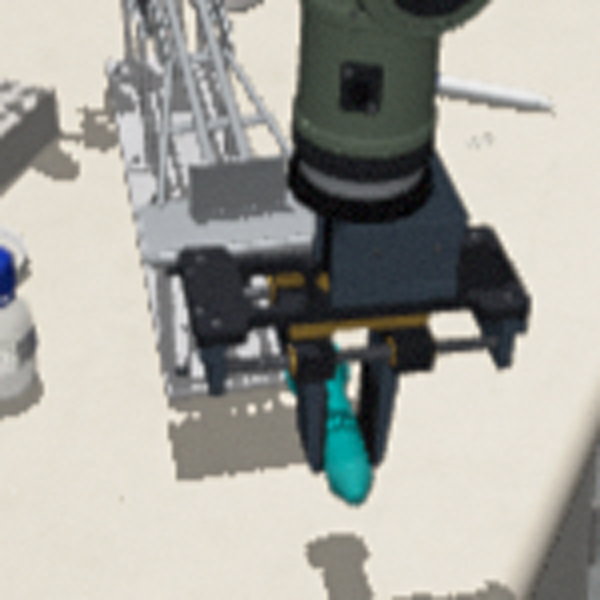

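Request:
{"op": "drive_tool", "data": {
  "deltas": [
    {"slide":[0,0,0],"roll":0.06,"gripper":0},
    {"slide":[0,0,0],"roll":0.06,"gripper":0},
    {"slide":[0,0,0],"roll":0.06,"gripper":0},
    {"slide":[0,0,0],"roll":0.06,"gripper":0},
    {"slide":[0,0,0],"roll":0.06,"gripper":0},
    {"slide":[0.3,-0.1,0],"roll":0.06,"gripper":0},
    {"slide":[0.5,-0.2,0],"roll":0.06,"gripper":0},
    {"slide":[0.5,-0.2,-0.3],"roll":0.06,"gripper":0},
    {"slide":[0.4,-0.2,-0.6],"roll":0.06,"gripper":0},
    {"slide":[0.4,-0.2,-0.8],"roll":0.06,"gripper":0},
    {"slide":[0,0,-0.8],"roll":0,"gripper":0},
    {"slide":[0,0,-0.6],"roll":0,"gripper":0},
    {"slide":[0,0,0],"roll":0,"gripper":0}
  ]
}}

```text
time: 32.4
tool_pos: [0.3973, 0.3717, 0.0491]
tcp_rot: [3.081, 0.04, -3.126]
wrist_force: [-0.3, -0.5, -0.7]
gripper_width: 0.0246
```

Request:
{"op": "drive_tool", "data": {
  "deltas": [
    {"slide":[-0.15,0.4,-0.4],"roll":0,"gripper":0},
    {"slide":[-0.1,0.1,-0.6],"roll":0,"gripper":0},
    {"slide":[-0.1,0,-0.3],"roll":0,"gripper":0},
    {"slide":[0,0,0],"roll":0,"gripper":0}
  ]
}}

```text
time: 32.8
tool_pos: [0.3909, 0.3824, 0.0224]
tcp_rot: [3.08, 0.042, -3.128]
wrist_force: [0.4, -0.4, -0.7]
gripper_width: 0.0246
```

Request:
{"op": "drive_tool", "data": {
  "deltas": [
    {"slide":[0,0,-0.3],"roll":0,"gripper":0},
    {"slide":[0,0,-0.15],"roll":0,"gripper":0},
    {"slide":[0,0,0],"roll":0,"gripper":0}
  ]
}}

```text
time: 33.1
tool_pos: [0.3908, 0.3829, 0.013]
tcp_rot: [3.079, 0.043, -3.127]
wrist_force: [0.3, -0.3, -0.6]
gripper_width: 0.0252
```

Request:
{"op": "drive_tool", "data": {
  "deltas": [
    {"slide":[0,0,-0.1],"roll":0,"gripper":0},
    {"slide":[0,0,0],"roll":0,"gripper":0.2},
    {"slide":[0,0,0],"roll":0,"gripper":0.4},
    {"slide":[0,0,0],"roll":0,"gripper":0.6},
    {"slide":[0,0,0],"roll":0,"gripper":0.8},
    {"slide":[0,0,0],"roll":0,"gripper":0.8},
    {"slide":[0,0,0.5],"roll":0,"gripper":0.8},
    {"slide":[-0.1,0.1,0.9],"roll":0,"gripper":0.8},
    {"slide":[-0.1,0.1,1],"roll":0,"gripper":0.8},
    {"slide":[0,0,1],"roll":0,"gripper":0.8},
    {"slide":[0,0,1],"roll":0,"gripper":0.8},
    {"slide":[0,0,1],"roll":0,"gripper":0.8},
    {"slide":[0,0,1],"roll":0,"gripper":0.8},
    {"slide":[0,0,1],"roll":0,"gripper":0.8},
    {"slide":[0,0,0],"roll":0,"gripper":0.8},
    {"slide":[0,0,0],"roll":0,"gripper":0.8}
  ]
}}

```text
time: 34.7
tool_pos: [0.3869, 0.3869, 0.1718]
tcp_rot: [3.074, 0.048, -3.127]
wrist_force: [0.4, -1.3, -0.1]
gripper_width: 0.0734
```

Run:
```python
from h import *
tool();print(state()['tool_pos'])
snap('side','d22');snap('scene','s22');crop('s22',180,150,340,340,3.1,'s22c');crop('d22',180,110,330,270,3.7,'d22c')
O=.21*X  # outlet
crop('s22',208,235,272,295,11,'lipz2')
```

```text
t 34.7 sl [-4.411e-01  2.000e-04  1.718e-01] yaw -179.2 axes in pres: x [-0.561, -0.826, -0.048] z [-0.029, 0.077, -0.997] F [ 0.4 -1.3 -0.1] w 0.0734
[0.38685348 0.38694304 0.17179532]
```

View pics/s22c.png

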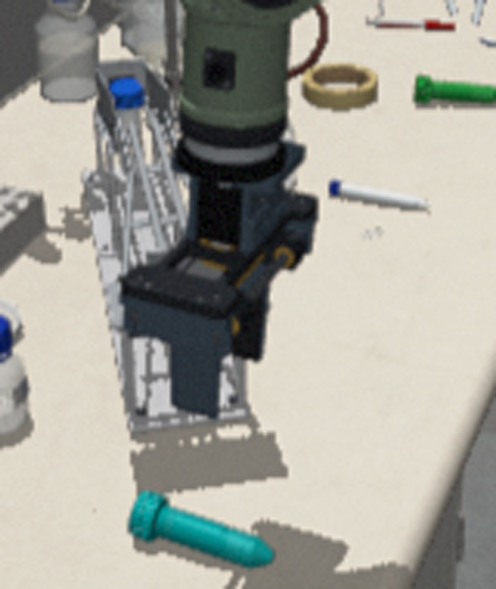

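View pics/d22c.png

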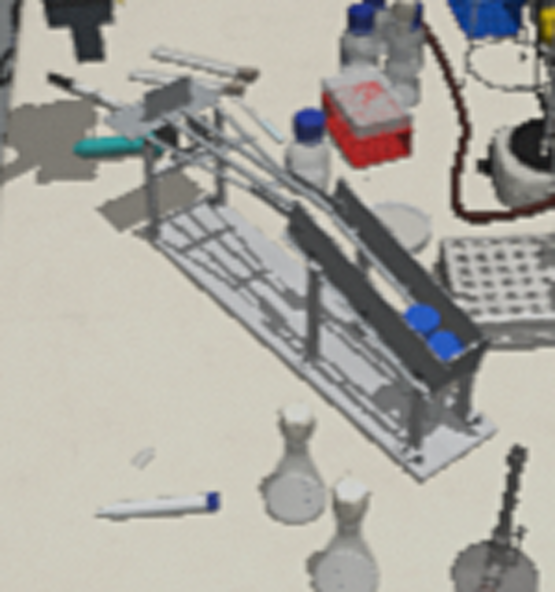

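View pics/lipz2.png

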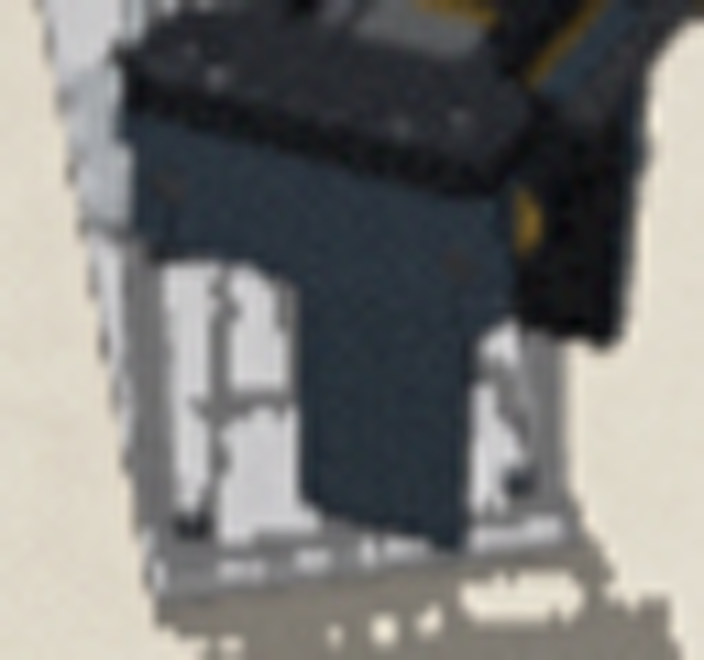

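Request:
{"op": "drive_tool", "data": {
  "deltas": [
    {"slide":[-0.2,0,1],"roll":0,"gripper":0.8},
    {"slide":[-0.2,0,1],"roll":0,"gripper":0.8},
    {"slide":[-0.2,0,1],"roll":0,"gripper":0.8},
    {"slide":[-0.2,0,1],"roll":0,"gripper":0.8},
    {"slide":[-0.2,0,1],"roll":0,"gripper":0.8},
    {"slide":[-0.2,0,1],"roll":0,"gripper":0.8},
    {"slide":[0,0,1],"roll":0,"gripper":0.8},
    {"slide":[0,0,0],"roll":0,"gripper":0.8},
    {"slide":[0,0,0],"roll":0,"gripper":0.8}
  ]
}}

```text
time: 35.7
tool_pos: [0.3575, 0.3825, 0.303]
tcp_rot: [3.093, 0.028, -3.127]
wrist_force: [0.1, -0.6, -1.4]
gripper_width: 0.0731
```

Run:
```python
from h import *
tool();print(state()['tool_pos'],abs(state()['joint_vel']).max())
snap('side','d23');snap('scene','s23');crop('s23',208,235,272,295,11,'lipz3');crop('d23',270,180,320,240,11,'dch');snap('wrist','w23')
a=cv2.imread('pics/d11.png').astype(int);b=cv2.imread('pics/d23.png').astype(int)
print(proj('d23',(.556*X+.5387*Y+np.array([0,0,.122]))))
O=.556*X+.5387*Y;
```

```text
t 35.7 sl [-0.4543 -0.0264  0.303 ] yaw -179.2 axes in pres: x [-0.561, -0.827, -0.028] z [-0.024, 0.051, -0.998] F [ 0.1 -0.6 -1.4] w 0.0731
[0.35750534 0.38246971 0.30298233] 0.007439334528134643
[305.92531551 209.6079039 ]
```

View pics/lipz3.png

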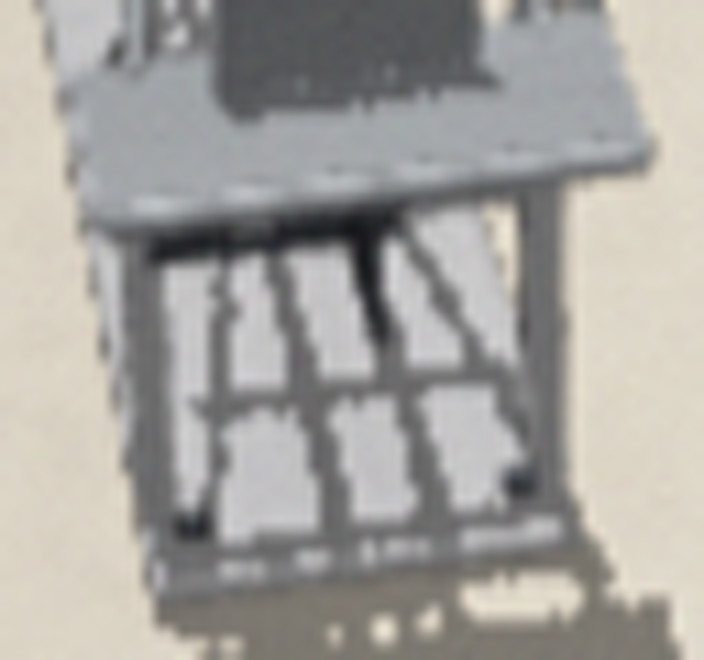

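View pics/dch.png

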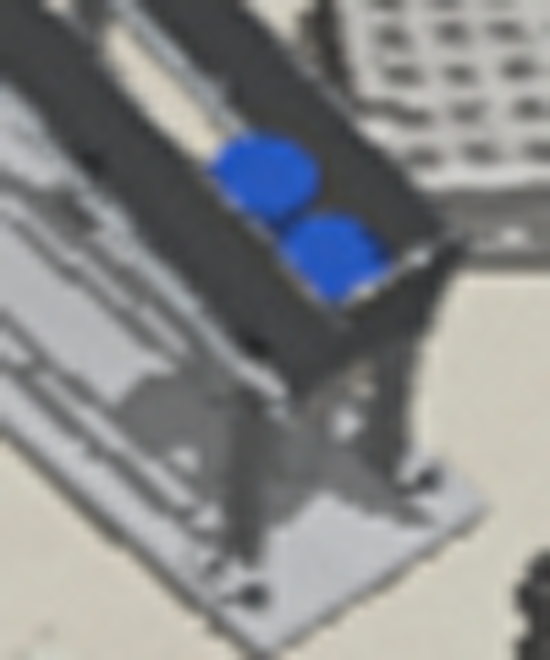

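The lip (scene crop (100,215) to (645,158)) and paddle (378,340) sit exactly where they did at the start. Both caps (side crop (267,178) and (335,255)) rest at the stop plate, seen from above. The arm is still and clear of everything, so I'm handing in.

Run:
```python
from h import *
print(finish_job())
```

```text
the job is handed in; nothing more can be done
None
```

Both tubes now hang cap up at the end stop, the cradle is back down on its rests, and I handed the job in at about 36 s of the 72 s allowed.

- **Method:** I laid tube A on the rear bed and tube B on the front bed and let go. Moves only allowed turns about the vertical, so the fingers could not tilt under the lip. Instead I held the turquoise decoy tube level as a lever. Its cap pushed the catch paddle aside and lifted the lip until the tubes slid off. I then lowered the cradle with the cap on the paddle's -y side.
- **Decoy moved:** I put the turquoise tube back about where it was, within roughly 1 cm judging by where I released it. It is not one of the listed bystanders.
- **Last checks:**
  - Both blue caps sat together at the stop plate, face up, in two pictures 1 s apart.
  - The lip and paddle matched their starting positions in the pictures, so the cradle is down and the catch is home.
  - The thin tube and flasks showed no visible movement, and the bottle and dish were not touched.
  - The arm was clear of everything, with wrist force near zero.
- **Not confirmed:** The joint values for the cradle and catch could not be read, so these checks rest on the pictures and wrist force alone. The exact catch position while lifting is an estimate: about 15 mm from the tool position, with about 2.6 N of spring force. The cradle rose to roughly 0.07 rad with the paddle still pressed.

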